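Pack the gear in the part case and snap the hasp home

TASK

Take the toothed gear with the narrow hub out of the grey parts bin and stand it, hub up, on the floor of the open steel part case, beside the bearing that is already there. Then shut the lid fully, and after that swing the steel hasp on its front edge down over the catch and press it until it snaps home. Press with a finger's firmness only, never hard, and leave the other small parts and the hand tools where they are.

Things in the scene. Friction and masses are not known exactly. Their poses are not given: they have to be found in the camera images.
- case: Grey steel part case, fixed, 160 (x) by 220 (y) by 70 mm high without its lid, open-topped while the lid is up; walls and floor 5 mm. Origin: centre of its underside, on the bench; x points from its front (catch and hasp, towards the robot) to its back (lid hinge), y along its front, z up.
- lid_hinge (a point): Middle of the lid's hinge line, 80 mm behind the case's centre, 70.5 mm above the bench. Axes: the lid's; with the lid shut they equal the case's; y is the hinge line. The lid extends 162 mm along its -x: a grey plate 12 mm thick (underside on the hinge line), 224 mm wide, with two 2 mm ribs along x, 70 mm either side of its middle.
- lid (a joint): Angle of the lid, rad: 0 shut, growing as its front edge rises; 1.57 upright, at most 1.9. Starts about upright. The hinge is stiff: the lid stays where it is left and takes about 2 to 6 N at its front edge to move, so closed fingers can push it down from behind.
- hasp (a joint): Angle of the hasp relative to the lid, rad: 0 hanging down over the catch (home, at its stop), 1.57 straight out to the front in the lid's plane, 3.14 would be straight up from the lid's top; range 0 to 2.9. Starts raised; its stiff pin holds it where left (about 1 N at the tip moves it). From 0.16 rad down the catch resists; home it stays at 0.
- hasp_hinge (a point): Middle of the hasp's pin, on the lid, 94 mm before the case's centre and (lid shut) 76.5 mm above the bench. Axes: the hasp's; home they equal the case's; -z runs along the strap. Strap: bare steel, 34 mm wide (y), 4 mm thick, centred on the pin, outer face towards its -x. On its inner face, 40 mm from the pin, an 8 mm ball on a stem, 12 mm from the strap's middle.
- hasp_tip (a point): Middle of the hasp's free end, a rolled edge of 7 mm diameter, 56 mm from the pin.
- catch (a point): Middle of the spring catch on the case's front face: a steel housing 36 mm wide, 10 mm deep, 23 to 47.5 mm above the bench, with two upright spring rollers that the hasp's ball is pushed between. A level push of 10 to 20 N on the strap at or below the ball gets it through, then it snaps in and stays home; pressed less, it stops or springs back at 0.04 to 0.2 rad. Shut the lid fully first.
- bin: Open grey plastic parts bin, fixed, 200 by 200 by 45 mm high, walls 4 mm, floor 4 mm; origin: centre of its underside. Holds three steel parts standing in any order.
- gear: The toothed gear, in the bin: steel disc 61 mm over the teeth and 20 mm thick, with a smooth narrow round hub on top, 28 mm diameter, from 20 to 50 mm height; 0.2 to 0.4 kg; it stands upright. Origin: centre of its underside; z up through the hub.
- sleeve: Plain steel cylinder in the bin, 28 mm diameter, 55 mm high, no disc; origin: centre of its underside. To stay in place.
- flange: Toothless low stepped disc in the bin, 56 mm diameter, 10 mm thick, with a 36 mm step up to 18 mm height; origin: centre of its underside. To stay in place.
- bearing: Flat steel ring lying in the case, 44 mm outer diameter, 20 mm bore, 16 mm high; origin: centre of its underside. It lies towards one end or near the middle of the case; put the gear in the free part. To stay in place.
- driver: Screwdriver, black handle, lying between case and bin along x; origin on its underside at mid length. Bystander.
- spanner: Spanner lying at the right; origin on its underside at mid length. Bystander.
- mallet: Hammer lying at the left; origin on its underside. Bystander.
Not all that is in view belongs to the job. Leave any pink or yellow look-alike of the gear alone.

How it is judged:
On the way, in this order (a step that is already met when the one before it is completed fails the run):
1. the gear stands hub up on the floor of the case, released, the lid still up (x of gear in the frame of case between -0.05 and 0.05 m and y of gear in the frame of case between -0.082 and 0.082 m and z of gear in the frame of case below 0.012 m and angle between gear's own z axis and vertical below 0.12 rad and linear speed of gear below 0.05 m/s and contact force between the fingers and gear below 0.1 N and value of joint lid above 0.8 rad), for 0.2 s.
2. the lid is fully shut, the hasp still raised (value of joint lid below 0.03 rad and value of joint hasp above 0.5 rad), for 0.2 s.
3. the hasp is snapped home over the catch (value of joint each of hasp, lid below 0.03 rad), for 0.2 s.
At the end, for the whole second after the job is handed in: The gear stands hub up on the case's floor (base less than 12 mm above the case's underside, tilt under 0.12 rad, centre within 50 mm in x and 82 mm in y of the case's centre) at rest; the lid is shut (under 0.03 rad) and the hasp is home (under 0.03 rad) (all of step 3 and x of gear in the frame of case between -0.05 and 0.05 m and y of gear in the frame of case between -0.082 and 0.082 m and z of gear in the frame of case below 0.012 m and angle between gear's own z axis and vertical below 0.12 rad and linear speed of gear below 0.02 m/s); the robot touches nothing.
It fails at once if the fingers press on the case, its lid or its hasp with more than 60 N (contact force between the fingers and case above 60 N).
It fails at once if another part or tool is moved by more than 40 mm (distance of any of sleeve, flange, bearing, driver, spanner, mallet from where it was at the start of the episode above 0.04 m).
It also fails if it takes over 67 s, if anything falls off the work surface, if the arm or the gripper's body presses on something with over 40 N, if the wrist force passes 120 N, or if a joint passes its speed limit or range.

ROBOT

A 6-joint arm with a two-finger parallel gripper is mounted at the origin on the work surface. World frame = base frame: x ahead of the robot, y to its left, z up, the work surface at z = 0. Lengths are in m, angles in rad, forces in N, time in s.
With the tool pointing down it reaches from about 0.25 to 0.725 m from the base axis. Payload 4 kg.
Tool frame: the origin (TCP) lies on the centre line of the jaws, within the pads' length; the fingertips stand 25 mm ahead of it and the grasp point (between the pads) lies 6 mm ahead of it; z points along the fingers, x is the direction in which the jaws open and shut, and the axes are right-handed (so a half turn about z gives the same grasp; the last joint's range is limited). The gripper opens to 85 mm and grips with 20 to 120 N. Pads are 22 mm wide; open, the fingers measure 114 mm over their backs; the gripper's body (76 mm by 85 mm) begins 54 mm behind the grasp point. The pads swing forward as they close: fully open they stand 13 mm farther back than shut.
Start: joints at [1.174, 0.241, 0.005, 1.335, 0, 1.571], TCP at [0.193, 0.461, 0.225] pointing down, gripper open.
Joint ranges: [-2.72, 2.72], [-1.05, 1.87], [-1.09, 1.28], [-1.99, 2.15], [-1.42, 1.44], [-3.14, 3.14]. Speed limits (rad/s): [2.79, 2.79, 3.14, 3.14, 3.14, 3.14].

INTERFACE

Orientations are given as a unit quaternion [x, y, z, w].
In Python, from workcell import bot, imaging, order gives the robot as it stands.
- The arm moves only by the tool carry_out, never from a script. Its argument "moves" is a list of rows, each a list of 5 numbers: the shift along the tool's x, y, z scaled (see below), then the turn about the tool's z scaled (see below), then the opening, from -1 (shut) to 1 (fully open). In form: [[tx, ty, tz, roll, hand], ...]. A call has 1 to 20 rows; each row is the pose to reach, as a shift and turn from the pose commanded when the call began, along the tool's axes at that moment; what a row does not reach only later rows make up. The controller multiplies each number of a shift by 0.1 m and each number of a turn by 90 degrees. A row lasts 1/10 s, in which the tool goes at most 50 mm and 8.59 degrees, less where a joint would pass 70% of its speed; a pose out of reach is approached as far as the arm can. A call with a number of a shift or a turn outside -1 to 1 is refused whole. A call with a gripper value outside its range is refused whole. The fingers move at their own pace and stop on an object; the grip force is fixed at half the most. Time passes only in rows, so rows that repeat a pose let the fingers close. It gives the time, the measured TCP pose, the force and the opening at its end, in the units of the state.
- bot.get_obs(): the state, without advancing time (a new reading comes with each control period).
- imaging.camera(name): name is "side" or "top" or "wrist"; returns the picture (400x640x3 uint8, red, green, blue); there is no depth.
- imaging.camera_model(name): a dict with "fovy" (degrees; the focal length in pixels is half the picture's height over the tangent of half this angle, whatever the lens; pixels are square), "cx", "cy" (the principal point, pixels), "eye" and "rotation" of the camera in the world. Camera axes: x right, y up, looking along -z (the intrinsics and any distortion apply to the point x, -y, -z); pixel columns grow to the right and rows downward; lengths in m; the calibration is good to about 2 mm. The wrist camera is an equidistant fisheye: a pixel r from the principal point sees the ray r / f radians off the axis. A picture is of the moment at which its call begins: read the wrist's pose just before it. camera_model takes no time and is no camera call; for the wrist camera it gives the pose at the moment of the call.
- order.job_done(): hands the job in, once; it reports no verdict.
The state is a dict: "clock": time; "joint_pos": joint angles; "joint_vel": joint speeds; "tau": joint torques, N m; "eef_pos": TCP position; "tool_rot": TCP orientation; "ft_force": force on the tool from outside, world axes, zero at the start; "ft_torque": the same for the moment, N m; "grip_width": finger opening in m.
Only numpy, scipy, OpenCV 4.12 (cv2) and the standard library are available. Lean on these libraries where they do the work, as an engineer would, in place of code of your own. Each camera call takes 0.05 s, during which the arm holds its last target.

## Working session

There is one attempt and no reset: what is moved stays moved. The work goes in short steps, Python scripts to look and compute and a tool call to move; the robot and the scene stay as the last step left them, time stands still between calls to the robot, and variables do not carry over. Pictures are saved under pics/ and viewed, and the job is handed in when it is done.

Besides the shell and the picture viewer there is one more tool, called after "Request:" as a command line: name --pt "numbers of a row" for each row, then --argument value for the rest. carry_out: Moves the arm, as the interface text tells. Its arguments: {"type":"object","properties":{"moves":{"type":"array","items":{"type":"array","items":{"type":"number","minimum":-1,"maximum":1}}}},"required":["moves"]}

```bash
ls; mkdir -p pics; python3 - <<'E'
from workcell import bot, imaging, order
import cv2
print(bot.get_obs())
for n in ["side","top","wrist"]:
    m=imaging.camera_model(n); print(n,m)
    im=imaging.camera(n); cv2.imwrite(f"pics/a_{n}.png",im[:,:,::-1])
E
```

```text
pics
{'clock': 0.0, 'joint_pos': array([1.17399819e+00, 2.41426629e-01, 3.71688272e-03, 1.33521081e+00,
       2.82102696e-05, 1.57079511e+00]), 'joint_vel': array([ 2.83355010e-05,  1.26049419e-03,  1.29614891e-03,  6.06460270e-04,
       -1.77155480e-03, -1.81442121e-04]), 'tau': array([ 6.34207208e-04, -3.72316504e+01,  2.52408117e+01,  1.70150504e-02,
        3.11329735e-07,  1.16810608e-05]), 'eef_pos': array([0.19297283, 0.46055181, 0.22410337]), 'tool_rot': array([ 8.32605721e-01,  5.53865132e-01, -8.92135515e-04,  5.76523009e-04]), 'ft_force': array([ 0.57692778, -0.11745989,  0.08206482]), 'ft_torque': array([-0.00310698,  0.01966603, -0.01390776]), 'grip_width': 0.0854677831504113}
side {'fovy': 53.701099253740175, 'cx': 318.9779818089659, 'cy': 197.9673227120322, 'eye': array([ 0.39674027, -0.87165718,  0.63935477]), 'rotation': array([ 0.48374127, -0.04301229, -0.08621198,  0.86989184])}
top {'fovy': 55.81427236471762, 'cx': 321.506373215806, 'cy': 200.42978397085213, 'eye': array([0.32223947, 0.041819  , 1.26625491]), 'rotation': array([-0.07248296,  0.08133551,  0.7593926 , -0.64144651])}
wrist {'fovy': 65.70646984690485, 'cx': 319.18728710913933, 'cy': 193.99247021322338, 'eye': array([0.12631908, 0.48973239, 0.3734076 ]), 'rotation': array([-0.12121472, -0.07918119,  0.54805961,  0.82381308])}
```

View pics/a_side.png

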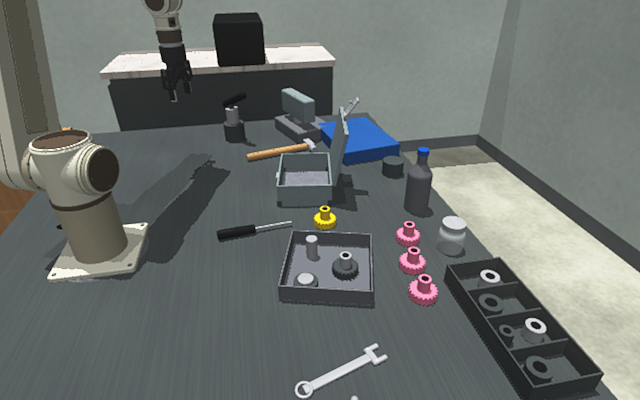

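View pics/a_top.png

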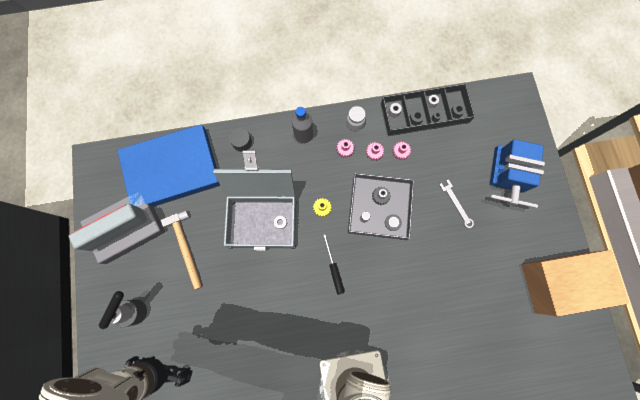

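View pics/a_wrist.png

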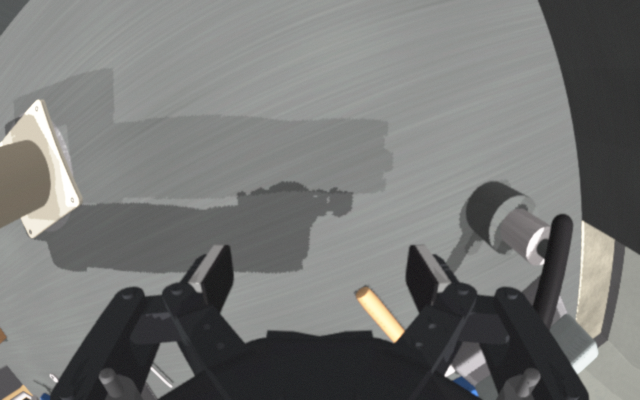

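The side and top views show the bin (top view ~381,207) with the gear (~382,195). The case is at ~(260,222) with the bearing at (280,222), and the lid is up with its hasp at (250,160). I'll enlarge these next.

```bash
cat > h.py <<'E'
import numpy as np, cv2
from scipy.spatial.transform import Rotation as R
from workcell import bot, imaging, order
def ray(m,u,v,fish=False):
    f=200/np.tan(np.radians(m['fovy']/2))
    a=np.array([u-m['cx'],v-m['cy']])/f
    if fish:
        r=np.linalg.norm(a); d=np.array([a[0]*np.sin(r)/r,-a[1]*np.sin(r)/r,-np.cos(r)])
    else:
        d=np.array([a[0],-a[1],-1]); d/=np.linalg.norm(d)
    return np.array(m['eye']),R.from_quat(m['rotation']).apply(d)
def atz(m,u,v,z,fish=False):
    e,d=ray(m,u,v,fish); return e+d*(z-e[2])/d[2]
def proj(m,p,fish=False):
    f=200/np.tan(np.radians(m['fovy']/2))
    c=R.from_quat(m['rotation']).inv().apply(np.array(p)-m['eye'])
    x,y,z=c[...,0],-c[...,1],-c[...,2]
    if fish:
        r=np.hypot(x,y); t=np.arctan2(r,z); return np.stack([m['cx']+f*t*x/r,m['cy']+f*t*y/r],-1)
    return np.stack([m['cx']+f*x/z,m['cy']+f*y/z],-1)
def crop(src,dst,x0,y0,w,h,s):
    im=cv2.imread(src)[y0:y0+h,x0:x0+w]; im=cv2.resize(im,None,fx=s,fy=s,interpolation=cv2.INTER_CUBIC)
    for i in range(0,w,10): cv2.putText(im,str(x0+i),(i*s,8),0,.3,(0,255,255)); cv2.line(im,(i*s,8),(i*s,12),(0,255,255))
    for i in range(0,h,10): cv2.putText(im,str(y0+i),(0,i*s+4),0,.3,(0,255,255))
    cv2.imwrite(dst,im)
E
python3 - <<'E'
from h import *
crop("pics/a_top.png","pics/a1.png",200,140,112,120,7) if 0 else crop("pics/a_top.png","pics/a1.png",200,145,110,110,5)
crop("pics/a_top.png","pics/a2.png",340,165,80,80,7)
crop("pics/a_side.png","pics/a3.png",265,85,110,125,4)
crop("pics/a_side.png","pics/a4.png",265,220,120,90,6)
E
```

```text
(no output)
```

View pics/a1.png

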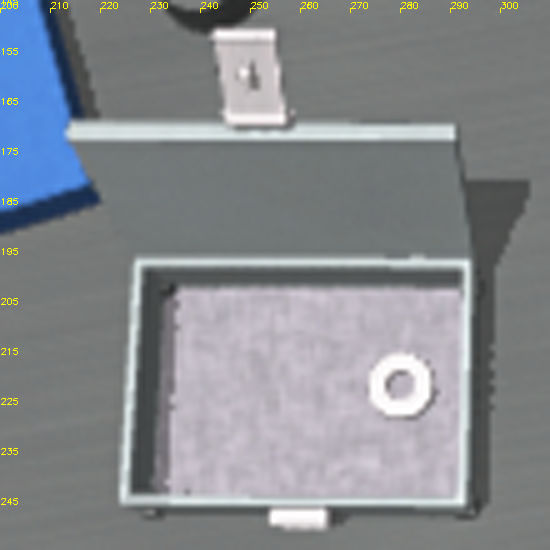

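View pics/a2.png

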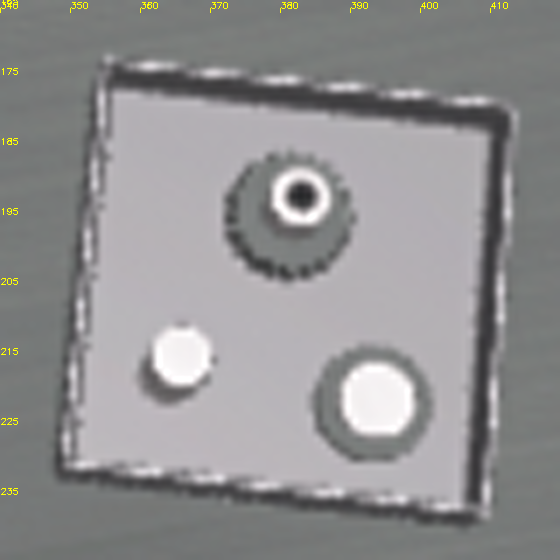

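View pics/a3.png

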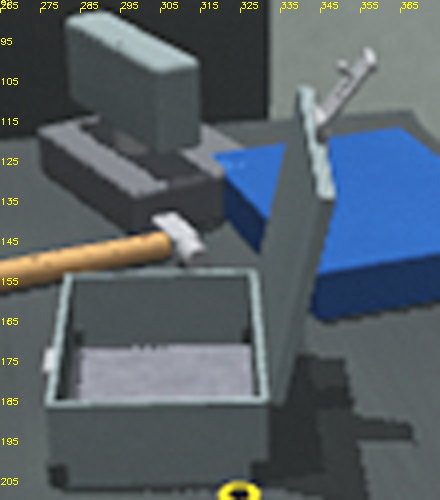

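View pics/a4.png

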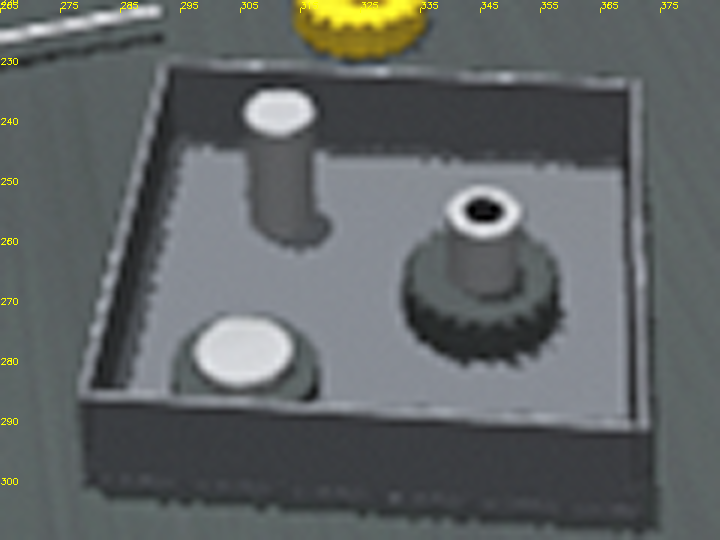

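```bash
python3 - <<'E'
from h import *
T=imaging.camera_model("top");S=imaging.camera_model("side")
def c(x0,y0,s,x,y): return x0+(x+.5)/s-.5, y0+(y+.5)/s-.5
def tri(pt,ps):
    A=np.zeros((3,3));b=np.zeros(3)
    for m,p in((T,pt),(S,ps)):
        e,d=ray(m,*p);P=np.eye(3)-np.outer(d,d);A+=P;b+=P@e
    return np.linalg.solve(A,b)
g=c(340,165,7,300,195); gs=c(265,220,6,483,211)
print("gear top",atz(T,*g,.054),atz(S,*gs,.054),tri(g,gs))
print("sleeve",atz(T,*c(340,165,7,182,356),.059)); print("flange",atz(T,*c(340,165,7,377,399),.022))
cs=[c(200,145,5,*p) for p in((134,258),(471,260),(468,504),(121,502))]
P=np.array([atz(T,*p,.07) for p in cs]);print(P,P.mean(0))
ss=[c(265,85,4,*p) for p in((67,270),(258,269),(268,405),(47,405))]
Q=np.array([atz(S,*p,.07) for p in ss]);print(Q,Q.mean(0))
for X in (P,Q): print([np.linalg.norm(X[i]-X[i-1]) for i in range(4)])
print("bearing",atz(T,*c(200,145,5,401,385),.021))
print("bin",[atz(T,*c(340,165,7,*p),.045) for p in((106,62),(515,108),(487,520),(62,474))])
print("hasp tip",tri(c(200,145,5,245,34),c(265,85,4,370,55)))
print("lid front corners",tri(c(200,145,5,66,132),c(265,85,4,303,88)),tri(c(200,145,5,457,132),c(265,85,4,328,196)))
E
```

```text
gear top [ 0.58142685 -0.19884973  0.054     ] [ 0.58336337 -0.19968228  0.054     ] [ 0.58255993 -0.19909784  0.05333837]
sleeve [ 0.51427305 -0.12856783  0.059     ]
flange [ 0.48422865 -0.22120499  0.022     ]
[[0.65091361 0.30749122 0.07      ]
 [0.61270651 0.09113566 0.07      ]
 [0.45636685 0.11692044 0.07      ]
 [0.49436993 0.3335124  0.07      ]] [0.55358923 0.21226493 0.07      ]
[[0.49947655 0.33942087 0.07      ]
 [0.65671283 0.30774401 0.07      ]
 [0.61535752 0.08435544 0.07      ]
 [0.46001762 0.11707132 0.07      ]] [0.55789113 0.21214791 0.07      ]
[np.float64(0.1586916103374554), np.float64(0.21970323052959778), np.float64(0.15845170243134574), np.float64(0.2199006860347256)]
[np.float64(0.22582366888323735), np.float64(0.16039535627376722), np.float64(0.22718431483425822), np.float64(0.15874763942839465)]
bearing [0.54774141 0.15218287 0.021     ]
bin [array([ 0.66347778, -0.12202928,  0.045     ]), array([ 0.6080693 , -0.31052298,  0.045     ]), array([ 0.41732757, -0.25468676,  0.045     ]), array([ 0.47121031, -0.06499168,  0.045     ])]
hasp tip [0.70819458 0.18489617 0.28698933]
lid front corners [0.69017519 0.30325766 0.22503184] [0.65228394 0.08095019 0.22773364]
```

Measured so far: the gear is at about (0.582,-0.199), and the case centre at about (0.555,0.212), yaw -10°. The bearing is at case y≈-0.06 and the lid angle is about 1.8. I'll align the tool with the case axes and start moving across.

Request:
carry_out --pt "-0.4 0.5 0 -0.07 0.2" --pt "-0.75 1 0 -0.141 0.2" --pt "-0.75 1 0 -0.141 0.2" --pt "-0.75 1 0 -0.141 0.2"

```text
clock: 0.55
eef_pos: [0.2574, 0.3507, 0.2249]
tool_rot: [0.768, 0.641, -0.0, 0.0]
ft_force: [-0.3, -0.7, -0.4]
grip_width: 0.0511
```

```bash
python3 - <<'E'
from h import *
o=bot.get_obs();print(o['clock'],o['joint_pos'],o['eef_pos'],R.from_quat(o['tool_rot']).as_matrix()[:,:2],o['grip_width'])
E
```

```text
0.55 [ 9.38119542e-01  1.13036640e-01 -1.51902595e-01  1.30699286e+00
 -6.70211262e-04  1.11785941e+00] [0.25739329 0.35069274 0.22488471] [[ 1.78773178e-01  9.83890306e-01]
 [ 9.83889436e-01 -1.78773195e-01]
 [-1.31452933e-03  1.05611201e-04]] 0.051081375924639856
```

Request:
carry_out --pt "-0.4 0.4 0 0 0.2" --pt "-0.97 0.84 0 0 0.2" --pt "-0.97 0.84 0 0 0.2"

```text
clock: 0.85
eef_pos: [0.3228, 0.2418, 0.2249]
tool_rot: [0.766, 0.642, -0.0, 0.0]
ft_force: [1.5, 0.0, -0.7]
grip_width: 0.0512
```

Request:
carry_out --pt "-0.4 0.4 0 0 0.2" --pt "-0.97 0.84 0 0 0.2" --pt "-0.97 0.84 0 0 0.2"

```text
clock: 1.15
eef_pos: [0.3893, 0.1313, 0.225]
tool_rot: [0.767, 0.642, 0.0, 0.0]
ft_force: [0.4, 0.1, -0.3]
grip_width: 0.0515
```

Request:
carry_out --pt "-0.4 0.4 0 0 0.2" --pt "-0.97 0.84 0 0 0.2" --pt "-0.97 0.84 0 0 0.2"

```text
clock: 1.45
eef_pos: [0.4556, 0.0209, 0.2248]
tool_rot: [0.767, 0.642, 0.0, 0.0]
ft_force: [-0.2, -0.0, 0.2]
grip_width: 0.0511
```

Request:
carry_out --pt "-0.4 0.4 0 0 0.2" --pt "-0.97 0.84 0 0 0.2" --pt "-0.97 0.84 0 0 0.2" --pt "-0.97 0.84 0 0 0.2" --pt "-0.97 0.84 0 0 0.2"

```text
clock: 1.95
eef_pos: [0.5197, -0.087, 0.2242]
tool_rot: [0.767, 0.642, -0.0, -0.001]
ft_force: [0.2, 0.1, -0.2]
grip_width: 0.0514
```

```bash
python3 - <<'E'
from h import *
o=bot.get_obs();m=imaging.camera_model("wrist")
cv2.imwrite("pics/b.png",imaging.camera("wrist")[:,:,::-1])
print(o['clock'],o['joint_pos'],o['eef_pos'],m['eye'])
print(proj(m,[[.582,-.199,.054],[.582,-.199,.024]],True))
E
```

```text
1.95 [-1.66300319e-01  2.95866773e-01  7.70459963e-02  1.35356591e+00
  7.29098220e-04  9.77347298e-03] [ 0.5197474  -0.08701084  0.22421125] [ 0.4486192  -0.07371033  0.37354374]
[[233.65106889 241.81489717]
 [239.60941698 231.68164827]]
```

View pics/b.png

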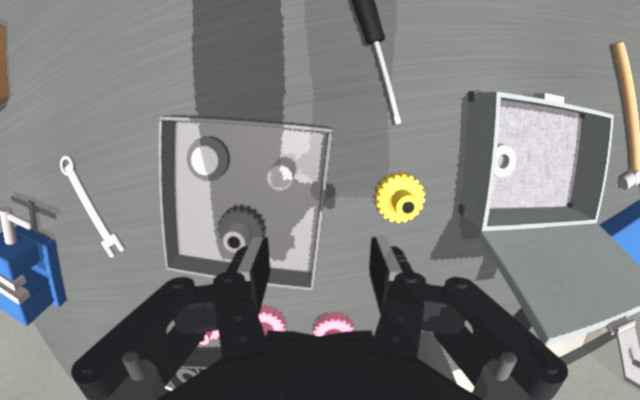

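The wrist view has the hub top at (233,242), matching the predicted (234,242), so the gear position is confirmed. I'll go above it.

Request:
carry_out --pt "-0.4 0.33 0 0 0.2" --pt "-0.8 0.65 0.2 0 0.2" --pt "-0.99 0.81 0.6 0 0.2" --pt "-0.99 0.81 0.95 0 0.2" --pt "-0.99 0.81 0.95 0 0.2" --pt "-0.99 0.81 0.95 0 0.2"

```text
clock: 2.6
eef_pos: [0.5816, -0.1971, 0.1302]
tool_rot: [0.766, 0.643, -0.0, -0.001]
ft_force: [0.8, -0.0, 1.3]
grip_width: 0.0515
```

```bash
python3 - <<'E'
from h import *
o=bot.get_obs();m=imaging.camera_model("wrist")
cv2.imwrite("pics/c.png",imaging.camera("wrist")[:,:,::-1])
print(o['clock'],o['joint_pos'],o['eef_pos'],m['eye'])
print(proj(m,[[.582,-.199,.054],[.582,-.199,.024]],True),proj(m,[o['eef_pos']+np.array([0,0,-.006])],True))
E
```

```text
2.6 [-3.26947492e-01  5.19422303e-01  1.67018720e-01  1.22057439e+00
  3.58794685e-04 -1.53545322e-01] [ 0.58158077 -0.19710701  0.13015256] [ 0.51048959 -0.18400296  0.27949775]
[[315.9745923  201.69724917]
 [316.31565873 190.92301415]] [[318.00067498 239.58664856]]
```

View pics/c.png

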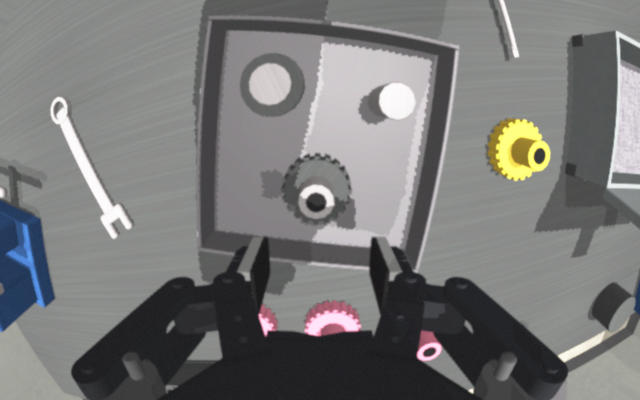

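Hub at (316,202), exactly as predicted. I'll descend and grip.

Request:
carry_out --pt "-0.02 0.01 0.3 0 0.2" --pt "-0.02 0.01 0.6 0 0.2" --pt "-0.02 0.01 0.74 0 0.2" --pt "-0.02 0.01 0.74 0 0.2" --pt "-0.02 0.01 0.74 0 0.0" --pt "-0.02 0.01 0.74 0 -0.5" --pt "-0.02 0.01 0.74 0 -1" --pt "-0.02 0.01 0.74 0 -1" --pt "-0.02 0.01 0.74 0 -1" --pt "-0.02 0.01 0.74 0 -1" --pt "-0.02 0.01 0.74 0 -1" --pt "-0.02 0.01 0.74 0 -1"

```text
clock: 3.85
eef_pos: [0.5827, -0.2011, 0.0559]
tool_rot: [0.766, 0.642, -0.0, -0.0]
ft_force: [0.7, -0.1, 0.4]
grip_width: 0.0002
```

Request:
carry_out --pt "0 0 -0.2 0 -1" --pt "0 0 -0.5 0 -1" --pt "0 0 -0.9 0 -1" --pt "0 0 -0.9 0 -1"

```text
clock: 4.25
eef_pos: [0.5865, -0.2024, 0.1525]
tool_rot: [0.766, 0.642, 0.003, 0.005]
ft_force: [0.6, -0.1, 0.0]
grip_width: -0.0001
```

```bash
python3 - <<'E'
from h import *
o=bot.get_obs();m=imaging.camera_model("wrist")
cv2.imwrite("pics/d.png",imaging.camera("wrist")[:,:,::-1])
print(o['clock'],o['joint_pos'],o['eef_pos'],o['grip_width'],o['ft_force'])
E
```

```text
4.25 [-3.32259416e-01  5.06859652e-01  2.06132157e-01  1.25849688e+00
  1.38042994e-05 -1.56925357e-01] [ 0.58649706 -0.20236707  0.1525089 ] -0.00010649353375471784 [ 0.56663107 -0.13126769  0.00183959]
```

View pics/d.png

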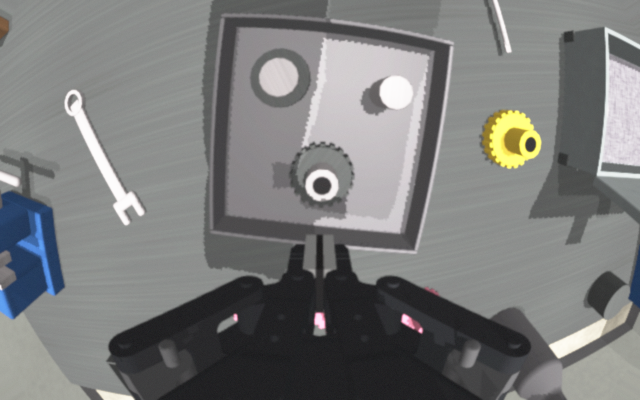

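```bash
python3 - <<'E'
from h import *
o=bot.get_obs();m=imaging.camera_model("wrist")
print(o['eef_pos'],m['eye'],R.from_quat(m['rotation']).as_matrix())
print("hub",atz(m,322,185.5,.054,True), "tip", proj(m,o['eef_pos']+R.from_quat(o['tool_rot']).apply([[0,0,.025],[0,0,.006],[0,0,0]]),True))
for n in("top","side"):
    im=imaging.camera(n);cv2.imwrite(f"pics/e_{n}.png",im[:,:,::-1])
crop("pics/e_side.png","pics/e1.png",265,160,130,150,4)
crop("pics/e_top.png","pics/e2.png",330,155,100,95,6)
for n in("top","side"):
    print(n,proj(imaging.camera_model(n),[o['eef_pos']+[0,0,-.025],o['eef_pos']]))
E
```

```text
[ 0.58516755 -0.20195129  0.14973023] [ 0.51275073 -0.18817293  0.29837358] [[ 0.17474118 -0.94132088 -0.28875685]
 [ 0.98461295  0.16655428  0.05288672]
 [-0.00168968 -0.29355522  0.95594062]]
hub [ 0.57980719 -0.19815408  0.054     ] tip [[318.11996519 226.32859145]
 [317.99328466 239.54427966]
 [317.94802063 244.289823  ]]
top [[386.60279147 185.74088918]
 [387.93275944 183.65867275]]
side [[347.0000582  230.19598881]
 [347.33694003 220.79986528]]
```

View pics/e1.png

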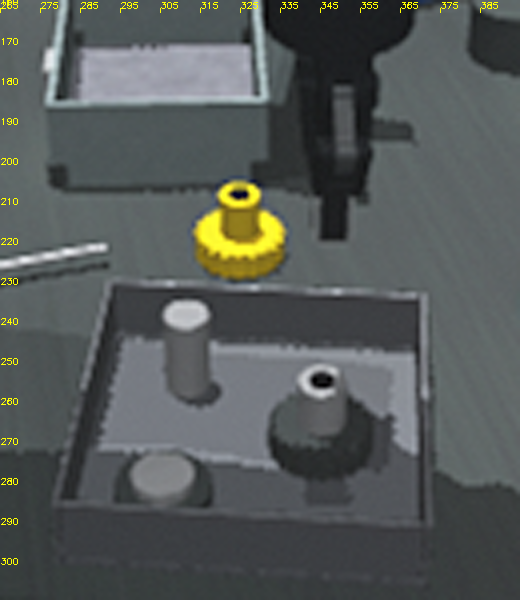

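View pics/e2.png

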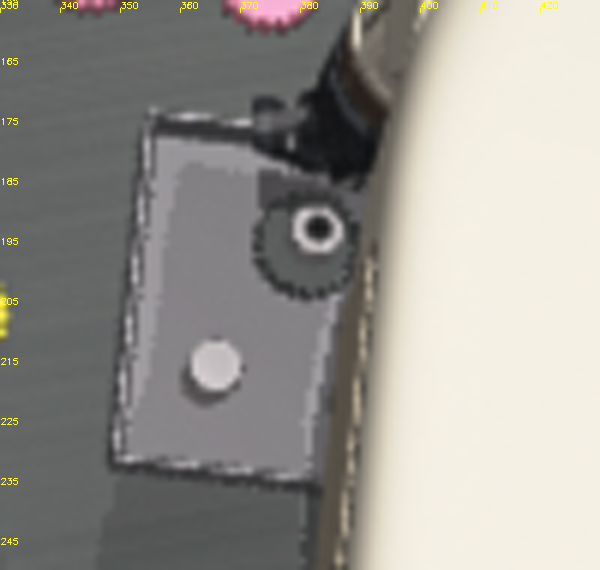

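```bash
python3 - <<'E'
from h import *
o=bot.get_obs();W=imaging.camera_model("wrist");S=imaging.camera_model("side")
cv2.imwrite("pics/f.png",imaging.camera("wrist")[:,:,::-1])
crop("pics/f.png","pics/f1.png",260,220,120,100,6)
cv2.imwrite("pics/f_s.png",imaging.camera("side")[:,:,::-1])
crop("pics/f_s.png","pics/f2.png",300,150,80,80,7)
print(o['eef_pos'],o['clock'])
def tri(l):
    A=np.zeros((3,3));b=np.zeros(3)
    for e,d in l:
        P=np.eye(3)-np.outer(d,d);A+=P;b+=P@e
    return np.linalg.solve(A,b)
print(tri([ray(W,319,237,True),ray(S,348.3,219.6)]))
E
```

```text
[ 0.58258949 -0.20103711  0.14578475] 4.4
[ 0.58309221 -0.1995116   0.1484844 ]
```

View pics/f1.png

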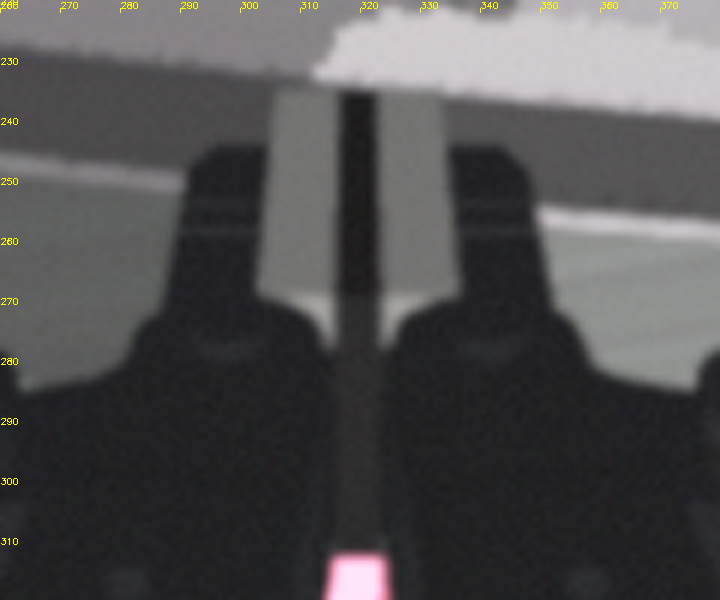

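View pics/f2.png

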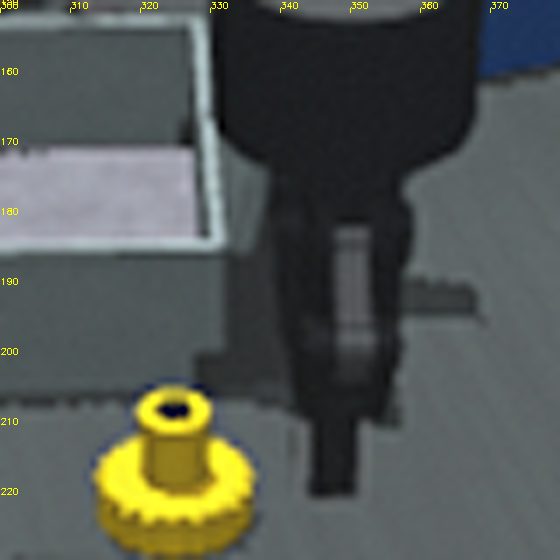

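```bash
python3 - <<'E'
from h import *
o=bot.get_obs();W=imaging.camera_model("wrist");S=imaging.camera_model("side")
p=o['eef_pos'];Rt=R.from_quat(o['tool_rot'])
print(p,o['clock'])
e,d=ray(S,347.5,220.5)
for y in(-.21,-.2,-.19): print(e+d*(y-e[1])/d[1])
for a in(0,.006,.015,.025): print(a,proj(W,p+Rt.apply([[0,-.011,a],[0,0,a]]),True).round(1).tolist(),proj(S,p+Rt.apply([[0,-.0,a]])).round(1).tolist())
E
```

```text
[ 0.58169385 -0.20071927  0.14436253] 4.5
[ 0.58323692 -0.21        0.15634257]
[ 0.58605555 -0.2         0.14904253]
[ 0.58887418 -0.19        0.14174249]
0 [[317.9, 225.3], [318.0, 244.3]] [[345.6, 222.7]]
0.006 [[318.0, 221.0], [318.0, 239.5]] [[345.5, 225.0]]
0.015 [[318.1, 215.2], [318.1, 232.9]] [[345.3, 228.3]]
0.025 [[318.1, 209.3], [318.2, 226.3]] [[345.2, 232.0]]
```

The gripper closed on nothing, at a height where the stated 25 mm fingertip lead should have put the pads on the hub. The pictures put the fingertips about level with the reported TCP instead, so I'll reopen, step down and check in images.

Request:
carry_out --pt "0 0 0 0 0.2" --pt "0 0 0 0 0.2" --pt "0 0 0 0 0.2" --pt "0 0 0.4 0 0.2" --pt "0 0 0.8 0 0.2" --pt "0 0 0.96 0 0.2" --pt "0 0 0.96 0 0.2" --pt "0 0 0.96 0 0.2" --pt "0 0 0.96 0 0.2"

```text
clock: 5.4
eef_pos: [0.5842, -0.2016, 0.0518]
tool_rot: [0.766, 0.642, 0.001, 0.001]
ft_force: [-0.3, 0.6, 0.1]
grip_width: 0.0513
```

```bash
python3 - <<'E'
from h import *
o=bot.get_obs();W=imaging.camera_model("wrist");S=imaging.camera_model("side")
cv2.imwrite("pics/g.png",imaging.camera("wrist")[:,:,::-1])
cv2.imwrite("pics/g_s.png",imaging.camera("side")[:,:,::-1])
crop("pics/g_s.png","pics/g2.png",280,190,110,110,6)
print(o['eef_pos'],o['clock'],o['ft_force'],o['grip_width'])
print(proj(W,[[.582,-.199,.054]],True))
E
```

```text
[ 0.58423786 -0.20158167  0.05181623] 5.4 [-0.29381131  0.56969706  0.07056718] 0.05129107076828437
[[322.06989664 241.54034502]]
```

View pics/g.png

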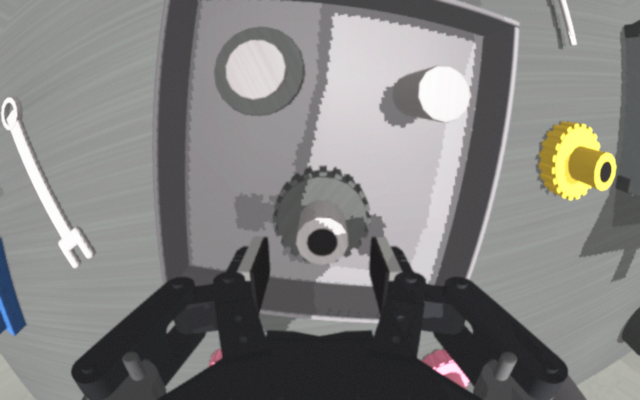

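View pics/g2.png

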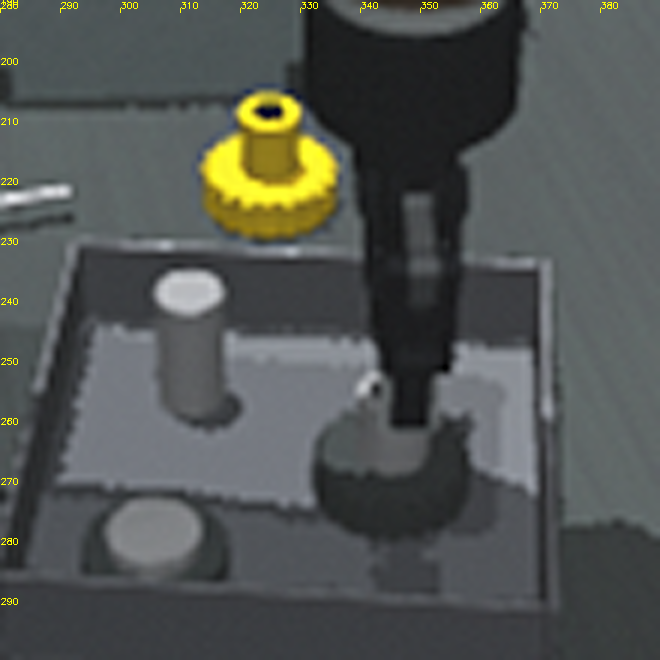

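```bash
python3 - <<'E'
from h import *
o=bot.get_obs();S=imaging.camera_model("side");W=imaging.camera_model("wrist")
print(o['eef_pos'])
e,d=ray(S,348,260.7)
for y in(-.235,-.23,-.225): print(e+d*(y-e[1])/d[1])
print(proj(S,[[.582,-.199,.054],[.582,-.199,.024],[.582,-.199,.004]]))
p=o['eef_pos'];Rt=R.from_quat(o['tool_rot'])
for a in(-.01,0,.01): print(proj(W,p+Rt.apply([[-.03,-.01,a],[-.026,-.01,a],[.03,-.01,a]]),True).round(1).tolist())
E
```

```text
[ 0.58419609 -0.20156396  0.05192996]
[ 0.58060229 -0.235       0.06676377]
[ 0.58204625 -0.23        0.06226691]
[ 0.58349021 -0.225       0.05777006]
[[344.42810423 254.63764521]
 [344.09856418 264.64770169]
 [343.88513702 271.13073112]]
[[257.7, 234.4], [265.5, 234.5], [378.2, 234.4]]
[[261.1, 226.7], [268.6, 226.8], [374.9, 226.7]]
[[264.2, 219.8], [271.3, 219.9], [371.9, 219.8]]
```

Side view: with the jaws 51 mm open, the tips at (348,261) are about 10 mm above the reported TCP height, so the stated tool length is about 28–35 mm too long. I'll go lower carefully.

Request:
carry_out --pt "0 0 0.1 0 0.2" --pt "0 0 0.2 0 0.2" --pt "0 0 0.27 0 0.2" --pt "0 0 0.27 0 0.2" --pt "0 0 0.27 0 0.2"

```text
clock: 6.0
eef_pos: [0.5823, -0.2009, 0.0223]
tool_rot: [0.766, 0.642, -0.0, -0.001]
ft_force: [0.8, -1.1, -0.0]
grip_width: 0.0511
```

```bash
python3 - <<'E'
from h import *
o=bot.get_obs();W=imaging.camera_model("wrist");S=imaging.camera_model("side")
cv2.imwrite("pics/i.png",imaging.camera("wrist")[:,:,::-1])
cv2.imwrite("pics/i_s.png",imaging.camera("side")[:,:,::-1])
crop("pics/i_s.png","pics/i2.png",280,190,110,110,6)
print(o['eef_pos'],o['clock'],o['ft_force'],o['grip_width'])
E
```

```text
[ 0.5823395  -0.20093514  0.02234756] 6.0 [ 7.69211135e-01 -1.14376825e+00 -2.63583791e-04] 0.05112527484324517
```

View pics/i.png

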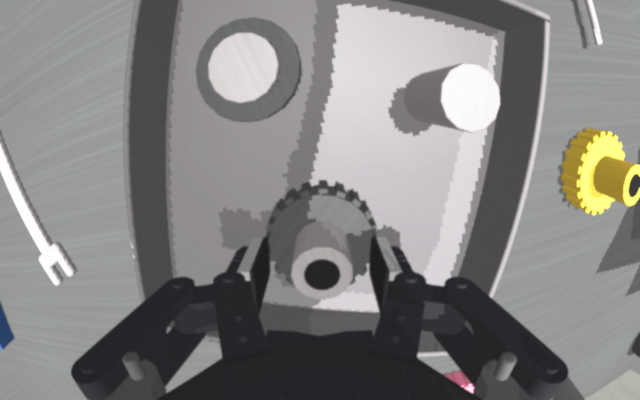

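View pics/i2.png

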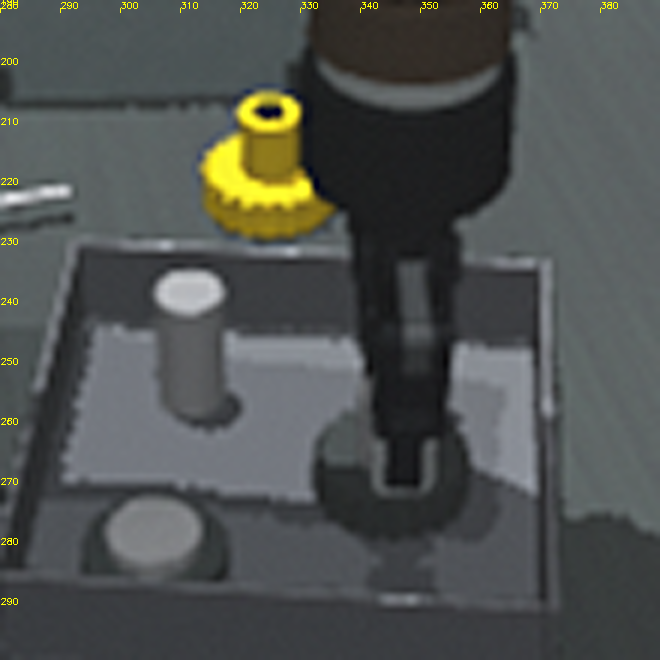

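Hub is between the fingers, with the tips (347,271) just above the disc. Closing now.

Request:
carry_out --pt "0 0 -0.02 0 0.0" --pt "0 0 -0.02 0 -0.4" --pt "0 0 -0.02 0 -1" --pt "0 0 -0.02 0 -1" --pt "0 0 -0.02 0 -1" --pt "0 0 -0.02 0 -1" --pt "0 0 -0.02 0 -1" --pt "0 0 -0.02 0 -1"

```text
clock: 6.9
eef_pos: [0.5835, -0.2013, 0.026]
tool_rot: [0.766, 0.642, 0.001, 0.001]
ft_force: [-1.4, -0.2, 5.1]
grip_width: 0.026
```

Request:
carry_out --pt "0 0 -0.1 0 -1" --pt "0 0 -0.3 0 -1" --pt "0 0 -0.6 0 -1" --pt "0 0 -1 0 -1" --pt "0 0 -1 0 -1" --pt "0 0 -1 0 -1"

```text
clock: 7.5
eef_pos: [0.5831, -0.2012, 0.1258]
tool_rot: [0.766, 0.642, 0.0, 0.001]
ft_force: [-0.5, -0.4, -2.9]
grip_width: 0.0262
```

```bash
python3 - <<'E'
from h import *
o=bot.get_obs();W=imaging.camera_model("wrist");S=imaging.camera_model("side")
cv2.imwrite("pics/j.png",imaging.camera("wrist")[:,:,::-1])
cv2.imwrite("pics/j_s.png",imaging.camera("side")[:,:,::-1])
crop("pics/j_s.png","pics/j2.png",280,150,110,110,6)
print(o['eef_pos'],o['clock'],o['ft_force'],o['grip_width'],o['tool_rot'])
E
```

```text
[ 0.58310829 -0.2012279   0.12582605] 7.5 [-0.45084112 -0.43346626 -2.8604316 ] 0.026215579636796743 [7.66308070e-01 6.42472852e-01 3.71212452e-04 6.61268914e-04]
```

View pics/j.png

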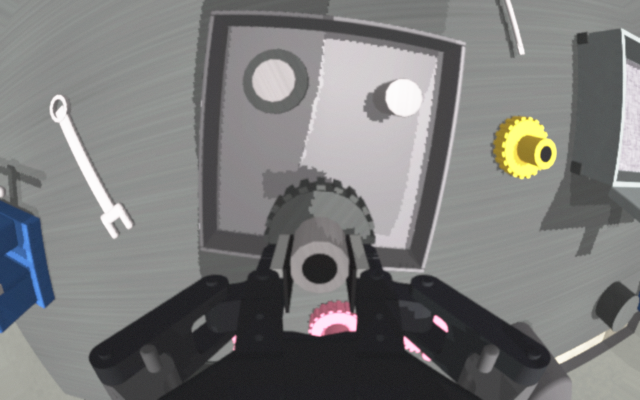

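View pics/j2.png

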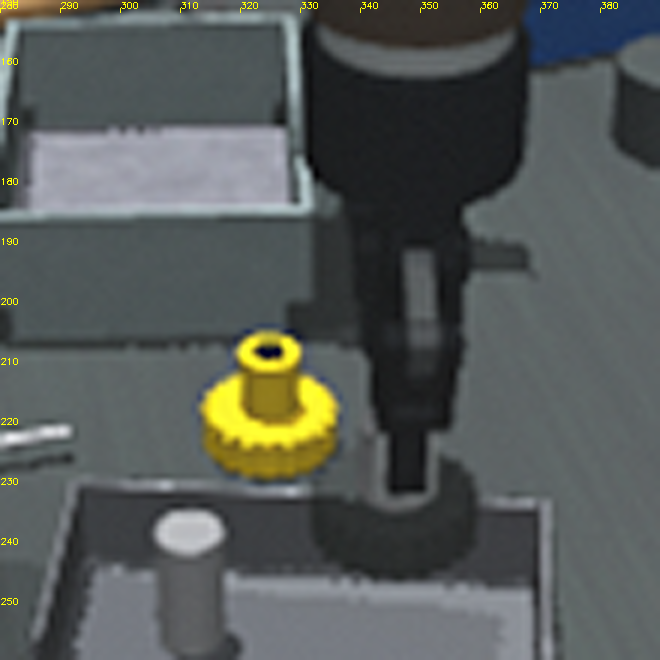

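Gear is held upright (about 2.9 N of weight). Carrying it to the case.

Request:
carry_out --pt "0.2 -0.05 -0.3 0 -1" --pt "0.6 -0.12 -0.5 0 -1" --pt "0.87 -0.2 -0.5 0 -1" --pt "0.87 -0.2 -0.5 0 -1"

```text
clock: 8.0
eef_pos: [0.577, -0.1082, 0.1738]
tool_rot: [0.765, 0.644, -0.001, -0.002]
ft_force: [0.5, -0.1, -3.7]
grip_width: 0.0264
```

Request:
carry_out --pt "0.4 -0.1 0 0 -1" --pt "0.87 -0.2 0 0 -1" --pt "0.87 -0.2 0 0 -1"

```text
clock: 8.3
eef_pos: [0.572, -0.0179, 0.1728]
tool_rot: [0.764, 0.645, -0.001, -0.003]
ft_force: [0.4, -0.8, -2.9]
grip_width: 0.0256
```

Request:
carry_out --pt "0.4 -0.1 0 0 -1" --pt "0.87 -0.2 0 0 -1" --pt "0.87 -0.2 0 0 -1"

```text
clock: 8.6
eef_pos: [0.5678, 0.0709, 0.1729]
tool_rot: [0.764, 0.645, -0.001, -0.002]
ft_force: [-0.3, -2.1, -2.7]
grip_width: 0.0259
```

Request:
carry_out --pt "0.4 -0.1 0 0 -1" --pt "0.87 -0.2 0 0 -1" --pt "0.87 -0.2 0 0 -1" --pt "0.87 -0.2 0 0 -1" --pt "0.87 -0.2 0 0 -1"

```text
clock: 9.1
eef_pos: [0.5642, 0.1542, 0.1737]
tool_rot: [0.767, 0.642, -0.001, -0.0]
ft_force: [0.1, 0.1, -3.3]
grip_width: 0.0261
```

```bash
python3 - <<'E'
from h import *
o=bot.get_obs();W=imaging.camera_model("wrist")
cv2.imwrite("pics/k.png",imaging.camera("wrist")[:,:,::-1])
print(o['eef_pos'],o['clock'],o['ft_force'],o['grip_width'],o['joint_pos'])
c=np.array([.5555,.2125,0]);X=np.array([.985,-.174,0]);Y=np.array([.174,.985,0])
print(proj(W,np.array([c+a*X*.08+b*Y*.11+[0,0,.07] for a in(-1,1) for b in(-1,1)]+[c-.060*Y+[0,0,.021]]),True).round(0).tolist())
E
```

```text
[0.56423773 0.15416254 0.17371575] 9.1 [ 0.0828585   0.07181007 -3.32144343] 0.02614870866070655 [ 2.67103623e-01  4.35992873e-01  1.49482804e-01  1.28699141e+00
 -7.37337605e-04  4.43307253e-01]
[[252.0, 74.0], [502.0, 86.0], [261.0, 254.0], [483.0, 249.0], [315.0, 159.0]]
```

View pics/k.png

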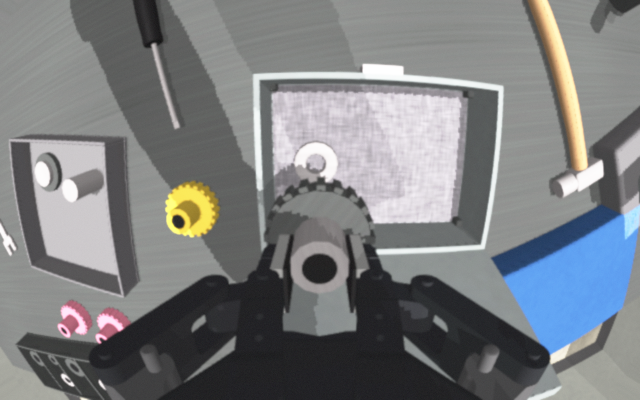

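Case corners and bearing appear where predicted (253,75 / 503,86 / 483,246; bearing 317,162). Moving over the free part, then lowering.

Request:
carry_out --pt "0.4 -0.1 0 0 -1" --pt "0.8 -0.19 0 0 -1" --pt "0.89 -0.19 0 0 -1" --pt "0.89 -0.19 0.3 0 -1" --pt "0.89 -0.19 0.6 0 -1" --pt "0.89 -0.19 0.6 0 -1" --pt "0.89 -0.19 0.6 0 -1"

```text
clock: 9.85
eef_pos: [0.5614, 0.245, 0.1148]
tool_rot: [0.767, 0.642, -0.001, -0.0]
ft_force: [0.4, -0.3, -1.9]
grip_width: 0.0262
```

```bash
python3 - <<'E'
from h import *
o=bot.get_obs()
cv2.imwrite("pics/l.png",imaging.camera("wrist")[:,:,::-1])
print(o['eef_pos'],o['clock'],o['ft_force'],o['grip_width'])
E
```

```text
[0.56137058 0.2449578  0.11475882] 9.85 [ 0.44464631 -0.28523135 -1.89480395] 0.026216974601831054
```

View pics/l.png

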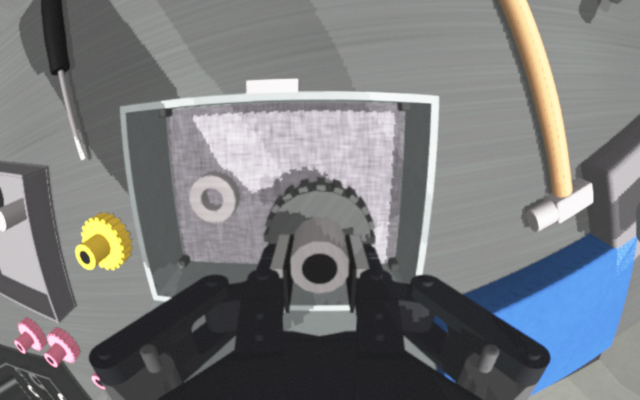

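Request:
carry_out --pt "0 0 0.25 0 -1" --pt "0 0 0.5 0 -1" --pt "0 0 0.7 0 -1" --pt "0 0 0.8 0 -1" --pt "0 0 0.84 0 -1" --pt "0 0 0.84 0 -1"

```text
clock: 10.5
eef_pos: [0.5623, 0.2466, 0.032]
tool_rot: [0.766, 0.642, 0.001, 0.0]
ft_force: [0.8, -0.4, -2.1]
grip_width: 0.0261
```

Request:
carry_out --pt "0 0 0.02 0 -1" --pt "0 0 0.04 0 -1" --pt "0 0 0.04 0 -1" --pt "0 0 0.04 0 -1"

```text
clock: 10.9
eef_pos: [0.5617, 0.2466, 0.0273]
tool_rot: [0.766, 0.643, 0.0, 0.0]
ft_force: [-0.8, 0.5, -2.9]
grip_width: 0.0261
```

Request:
carry_out --pt "0 0 0.01 0 -1" --pt "0 0 0.02 0 -1" --pt "0 0 0.02 0 -1" --pt "0 0 0.02 0 -1"

```text
clock: 11.3
eef_pos: [0.5618, 0.2467, 0.027]
tool_rot: [0.766, 0.643, 0.001, 0.0]
ft_force: [-3.8, -1.4, 7.7]
grip_width: 0.0263
```

```bash
python3 - <<'E'
from h import *
o=bot.get_obs()
cv2.imwrite("pics/m.png",imaging.camera("wrist")[:,:,::-1])
cv2.imwrite("pics/m_s.png",imaging.camera("side")[:,:,::-1])
crop("pics/m_s.png","pics/m2.png",265,100,110,110,6)
print(o['eef_pos'],o['clock'],o['ft_force'],o['grip_width'])
print(bot.get_obs()['ft_force'])
E
```

```text
[0.56176051 0.2466527  0.02704719] 11.3 [-3.81439011 -1.44307174  7.67403905] 0.026320780793705627
[-3.82968055 -2.26203582  6.77712113]
```

View pics/m2.png

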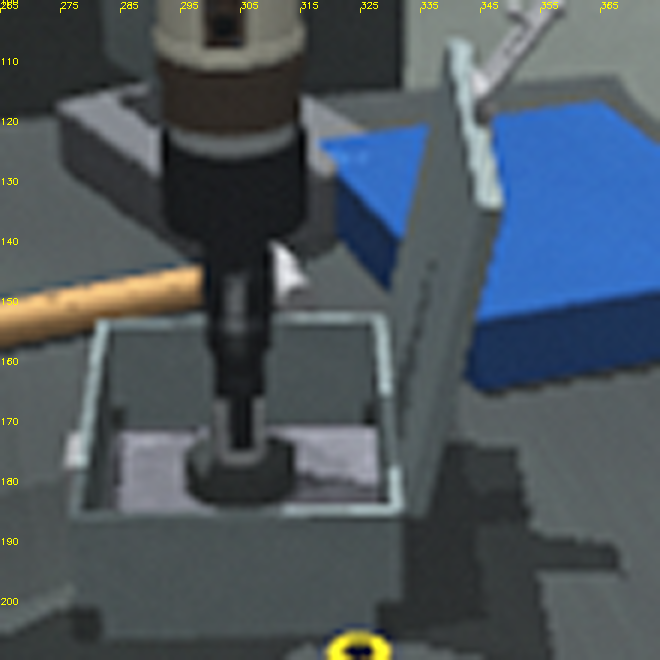

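The gear is on the floor (vertical force now +7.7 N, upright in the side view). Releasing and lifting.

Request:
carry_out --pt "0 0 -0.01 0 -0.3" --pt "0 0 -0.01 0 0.0" --pt "0 0 -0.01 0 0.1" --pt "0 0 -0.01 0 0.1" --pt "0 0 -0.01 0 0.1" --pt "0 0 -0.3 0 0.1" --pt "0 0 -0.6 0 0.1" --pt "0 0 -1 0 0.1" --pt "0 0 -1 0 0.1"

```text
clock: 12.3
eef_pos: [0.5653, 0.2482, 0.1315]
tool_rot: [0.766, 0.642, 0.006, 0.002]
ft_force: [0.8, 0.3, 0.8]
grip_width: 0.0474
```

```bash
python3 - <<'E'
from h import *
o=bot.get_obs();W=imaging.camera_model("wrist")
cv2.imwrite("pics/n.png",imaging.camera("wrist")[:,:,::-1])
cv2.imwrite("pics/n_t.png",imaging.camera("top")[:,:,::-1])
cv2.imwrite("pics/n_s.png",imaging.camera("side")[:,:,::-1])
crop("pics/n_s.png","pics/n2.png",265,100,110,110,6)
crop("pics/n_t.png","pics/n3.png",200,140,110,115,5)
print(o['eef_pos'],o['clock'],o['ft_force'],o['grip_width'])
print(proj(W,[[.562,.2465,.055]],True))
E
```

```text
[0.56534639 0.24817579 0.13149405] 12.3 [0.82175524 0.32645032 0.8393677 ] 0.04744031626146226
[[314.81113806 195.71749983]]
```

View pics/n.png

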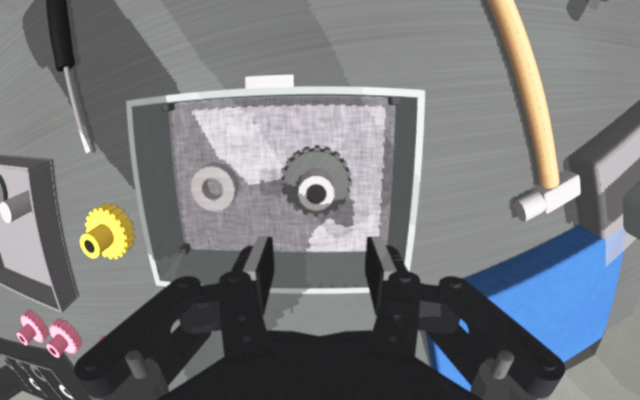

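View pics/n2.png

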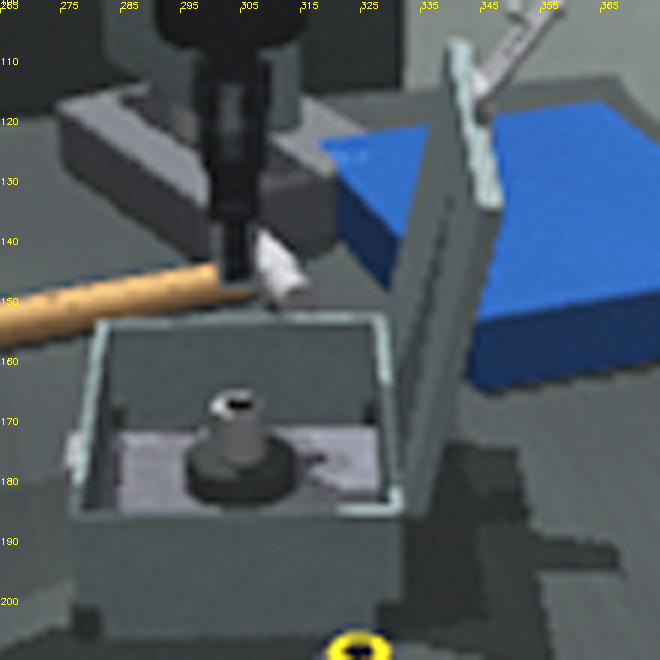

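View pics/n3.png

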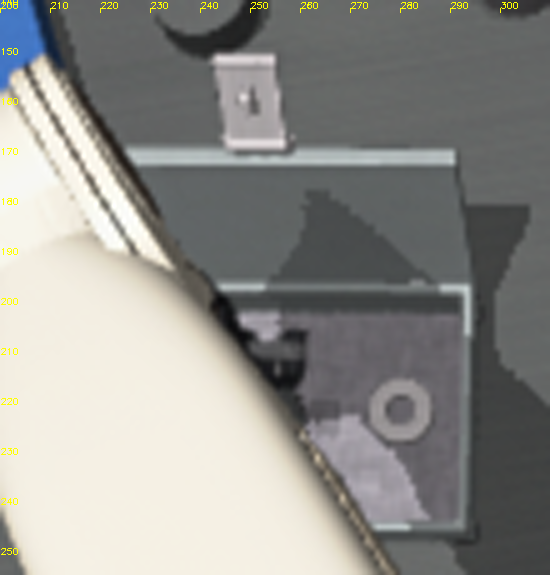

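The gear stands upright with its hub at (317,192), released, and the bearing is untouched. Next I'll go up and around to the free (right) side behind the lid, fingers shut.

Request:
carry_out --pt "0 0 -0.4 0 -0.5" --pt "-0.2 0 -0.8 0 -1" --pt "-0.6 0 -1 0 -1" --pt "-0.6 0 -1 0 -1"

```text
clock: 12.85
eef_pos: [0.5516, 0.1843, 0.2274]
tool_rot: [0.768, 0.641, 0.001, 0.001]
ft_force: [1.0, 0.8, 0.6]
grip_width: -0.0001
```

Request:
carry_out --pt "-0.3 0 -0.2 0 -1" --pt "-0.6 0 -0.4 0 -1" --pt "-0.6 0 -0.4 0 -1" --pt "-0.6 0 -0.4 0 -1"

```text
clock: 13.25
eef_pos: [0.5403, 0.1282, 0.2636]
tool_rot: [0.767, 0.642, -0.001, -0.001]
ft_force: [-0.0, -0.3, -1.1]
grip_width: -0.0001
```

Request:
carry_out --pt "0 0.3 0 0 -1" --pt "0 0.6 0 0 -1" --pt "0 0.6 0 0 -1" --pt "0 0.6 0 0 -1"

```text
clock: 13.65
eef_pos: [0.599, 0.1188, 0.2619]
tool_rot: [0.766, 0.643, -0.002, -0.001]
ft_force: [-0.4, 0.1, 1.0]
grip_width: 0.0003
```

```bash
python3 - <<'E'
from h import *
o=bot.get_obs();W=imaging.camera_model("wrist")
cv2.imwrite("pics/p.png",imaging.camera("wrist")[:,:,::-1])
cv2.imwrite("pics/p_t.png",imaging.camera("top")[:,:,::-1])
cv2.imwrite("pics/p_s.png",imaging.camera("side")[:,:,::-1])
crop("pics/p_s.png","pics/p2.png",265,40,110,130,5)
p=o['eef_pos'];d=p-[.5555,.2125,0]
print(p,"case",d[0]*.985-d[1]*.174,d[0]*.174+d[1]*.985,o['clock'],o['ft_force'],o['grip_width'],o['joint_pos'])
E
```

```text
[0.59902177 0.11875518 0.26190207] case 0.05918054303225652 -0.08476586339020971 13.65 [-0.43600531  0.1071523   0.99347568] 0.00029668535983280844 [1.95446158e-01 4.65500894e-01 4.23567744e-01 1.53406445e+00
 5.21809703e-04 3.69921182e-01]
```

View pics/p.png

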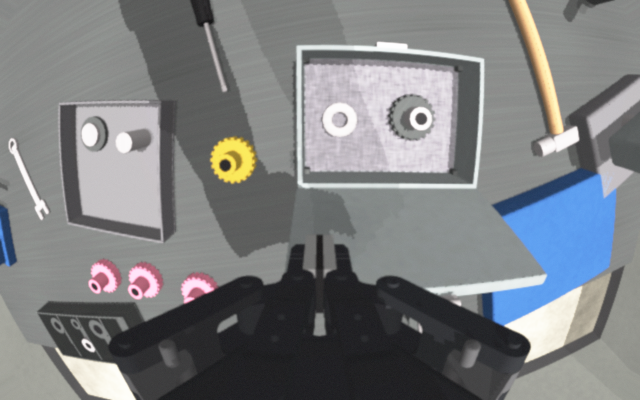

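View pics/p2.png

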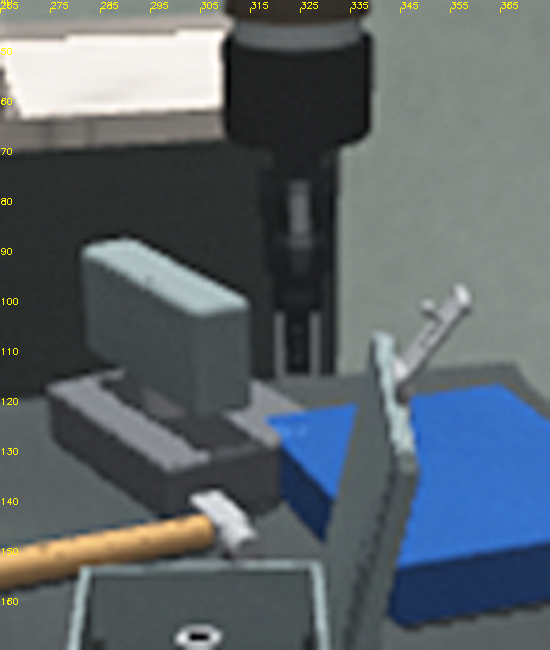

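Fingertips at side (326,116) are well above the lid edge (343,133). Continuing over.

Request:
carry_out --pt "0 0.3 0 0 -1" --pt "0 0.6 0 0 -1" --pt "0 0.9 0 0 -1" --pt "0 0.95 0 0 -1" --pt "0 0.95 0 0 -1"

```text
clock: 14.3
eef_pos: [0.6931, 0.1015, 0.264]
tool_rot: [0.766, 0.642, -0.001, -0.001]
ft_force: [-0.3, 0.0, 0.9]
grip_width: -0.0001
```

```bash
python3 - <<'E'
from h import *
o=bot.get_obs();W=imaging.camera_model("wrist")
cv2.imwrite("pics/q.png",imaging.camera("wrist")[:,:,::-1])
cv2.imwrite("pics/q_s.png",imaging.camera("side")[:,:,::-1])
crop("pics/q_s.png","pics/q2.png",280,40,110,130,5)
p=o['eef_pos'];d=p-[.5555,.2125,0]
print(p,"case",d[0]*.985-d[1]*.174,d[0]*.174+d[1]*.985,o['clock'],o['ft_force'],o['joint_pos'],o['tool_rot'])
E
```

```text
[0.69309933 0.10145534 0.26403276] case 0.15485711452578055 -0.08543671019690789 14.3 [-0.25814679  0.02936364  0.87550863] [1.45231661e-01 6.88144915e-01 8.04784088e-01 1.68894682e+00
 2.60723114e-04 3.20641937e-01] [ 7.66326182e-01  6.42451239e-01 -5.74831594e-04 -5.07525819e-04]
```

View pics/q.png

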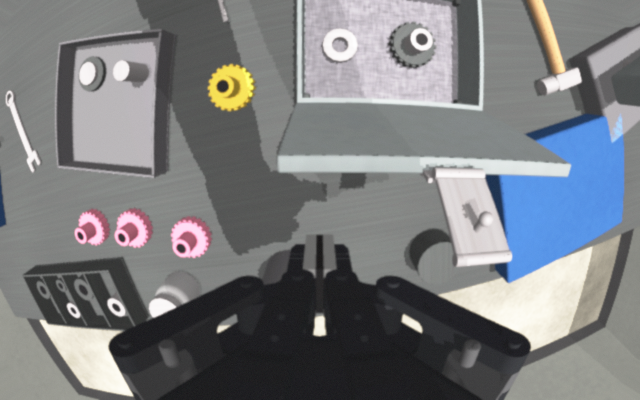

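View pics/q2.png

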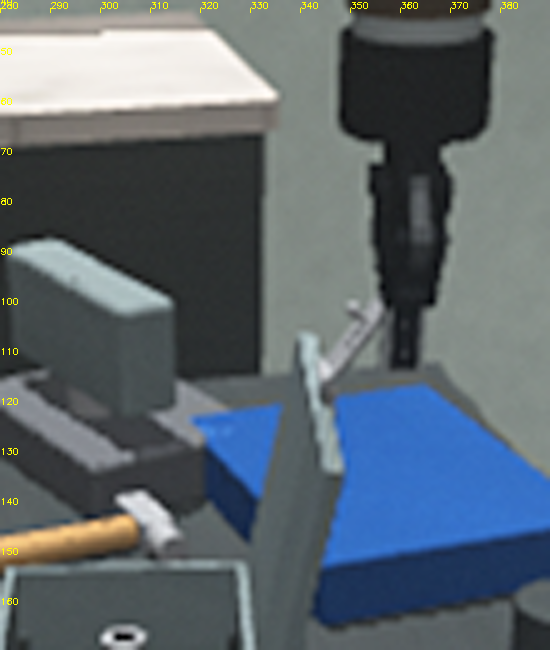

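Hand is behind the lid, and the hasp (470,215) is well to its left. I'll shift further right and come down behind the lid.

Request:
carry_out --pt "-0.13 0 0 0 -1" --pt "-0.13 0 0.3 0 -1" --pt "-0.13 0 0.6 0 -1" --pt "-0.13 0 0.77 0 -1" --pt "-0.13 0 0.77 0 -1" --pt "-0.13 0 0.77 0 -1"

```text
clock: 15.0
eef_pos: [0.6904, 0.088, 0.1894]
tool_rot: [0.766, 0.642, 0.0, 0.0]
ft_force: [-0.9, -0.7, 0.4]
grip_width: 0.0002
```

```bash
python3 - <<'E'
from h import *
o=bot.get_obs();W=imaging.camera_model("wrist")
cv2.imwrite("pics/r.png",imaging.camera("wrist")[:,:,::-1])
cv2.imwrite("pics/r_s.png",imaging.camera("side")[:,:,::-1])
crop("pics/r_s.png","pics/r2.png",280,40,110,130,5)
p=o['eef_pos'];d=p-[.5555,.2125,0]
print(p,"case",d[0]*.985-d[1]*.174,d[0]*.174+d[1]*.985,o['clock'],o['ft_force'])
E
```

```text
[0.6904445  0.08803112 0.18941629] case 0.15457791293966966 -0.09912150527045598 15.0 [-0.9202096  -0.69420616  0.36888687]
```

View pics/r.png

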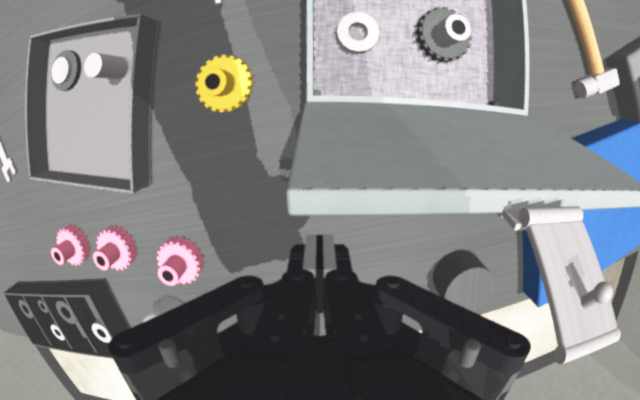

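View pics/r2.png

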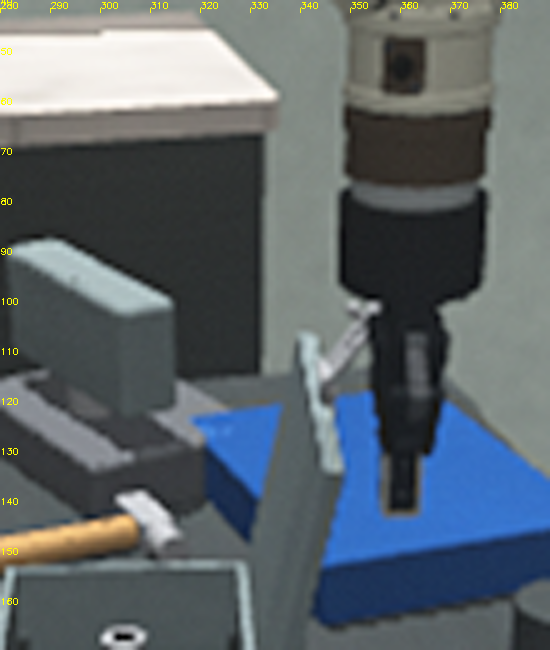

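Fingers are behind the lid, with the tip (360,142) below the lid's edge (345,133). Pushing forward now.

Request:
carry_out --pt "0 -0.12 0 0 -1" --pt "0 -0.24 0 0 -1" --pt "0 -0.36 0 0 -1" --pt "0 -0.48 0 0 -1" --pt "0 -0.6 0 0 -1" --pt "0 -0.72 0 0 -1" --pt "0 -0.84 0 0 -1" --pt "0 -0.96 0 0 -1" --pt "0 -0.96 0 0 -1"

```text
clock: 16.0
eef_pos: [0.5968, 0.1056, 0.1905]
tool_rot: [0.766, 0.643, 0.002, 0.001]
ft_force: [-0.6, -0.9, -0.9]
grip_width: -0.0002
```

```bash
python3 - <<'E'
from h import *
o=bot.get_obs();W=imaging.camera_model("wrist")
cv2.imwrite("pics/s_s.png",imaging.camera("side")[:,:,::-1])
crop("pics/s_s.png","pics/s2.png",265,40,110,130,5)
p=o['eef_pos'];d=p-[.5555,.2125,0]
print(p,"case",d[0]*.985-d[1]*.174,d[0]*.174+d[1]*.985,o['clock'],o['ft_force'])
E
```

```text
[0.59683088 0.1055858  0.19053989] case 0.059313990014424216 -0.09811890945801069 16.0 [-0.62788373 -0.8554459  -0.86384405]
```

View pics/s2.png

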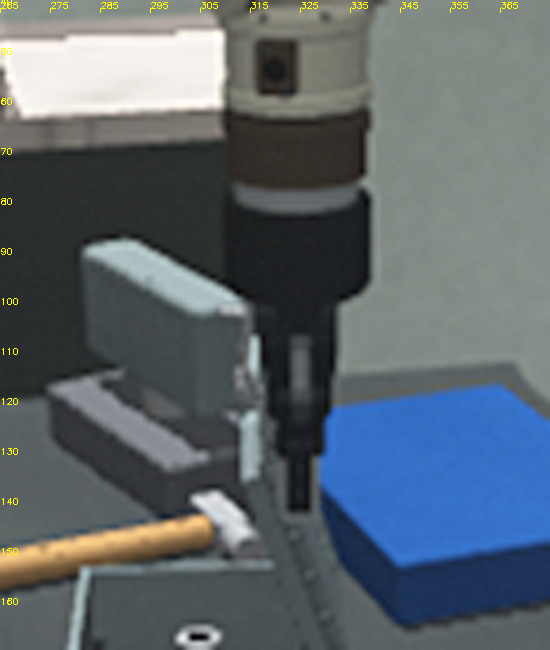

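Request:
carry_out --pt "0 -0.11 0.05 0 -1" --pt "0 -0.22 0.11 0 -1" --pt "0 -0.33 0.18 0 -1" --pt "0 -0.42 0.26 0 -1" --pt "0 -0.51 0.34 0 -1" --pt "0 -0.6 0.42 0 -1" --pt "0 -0.67 0.52 0 -1" --pt "0 -0.73 0.62 0 -1" --pt "0 -0.79 0.73 0 -1" --pt "0 -0.79 0.73 0 -1"

```text
clock: 17.05
eef_pos: [0.5177, 0.1189, 0.1143]
tool_rot: [0.766, 0.643, -0.001, -0.001]
ft_force: [-0.1, -0.6, 0.2]
grip_width: -0.0001
```

```bash
python3 - <<'E'
from h import *
o=bot.get_obs();W=imaging.camera_model("wrist")
cv2.imwrite("pics/t_s.png",imaging.camera("side")[:,:,::-1])
cv2.imwrite("pics/t_w.png",imaging.camera("wrist")[:,:,::-1])
crop("pics/t_s.png","pics/t2.png",245,80,110,130,5)
p=o['eef_pos'];d=p-[.5555,.2125,0]
print(p,"case",d[0]*.985-d[1]*.174,d[0]*.174+d[1]*.985,o['clock'],o['ft_force'])
E
```

```text
[0.51773815 0.11891584 0.11432792] case -0.02091178240197186 -0.09875095889442123 17.05 [-0.12194854 -0.59869216  0.19815469]
```

View pics/t2.png

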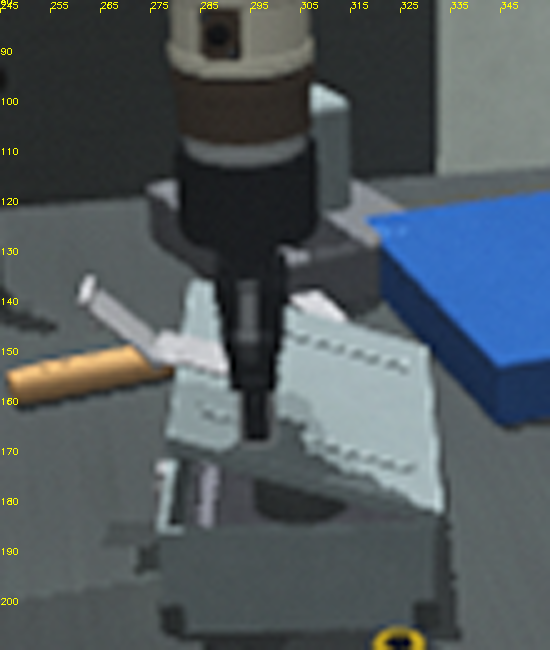

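View pics/t_w.png

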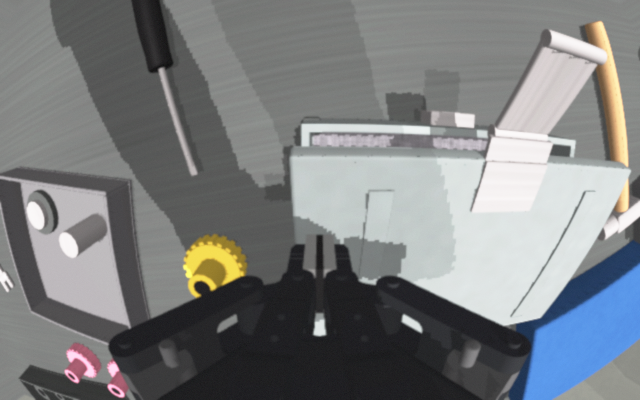

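Lid nearly down (~0.3 rad), hasp still pointing up-forward. Pushing down gently.

Request:
carry_out --pt "0 -0.04 0.08 0 -1" --pt "0 -0.06 0.16 0 -1" --pt "0 -0.08 0.24 0 -1" --pt "0 -0.08 0.28 0 -1" --pt "0 -0.08 0.28 0 -1"

```text
clock: 17.65
eef_pos: [0.5096, 0.1201, 0.0858]
tool_rot: [0.766, 0.643, -0.001, -0.001]
ft_force: [-0.2, 1.0, 1.1]
grip_width: -0.0001
```

Request:
carry_out --pt "0 0 0.02 0 -1" --pt "0 0 0.04 0 -1" --pt "0 0 0.04 0 -1"

```text
clock: 17.95
eef_pos: [0.5108, 0.1204, 0.0829]
tool_rot: [0.766, 0.642, -0.0, 0.0]
ft_force: [0.4, 0.2, -0.7]
grip_width: 0.0001
```

Request:
carry_out --pt "0 0 0.015 0 -1" --pt "0 0 0.03 0 -1" --pt "0 0 0.03 0 -1"

```text
clock: 18.25
eef_pos: [0.5107, 0.1204, 0.0798]
tool_rot: [0.766, 0.643, -0.0, -0.0]
ft_force: [0.3, 0.0, 0.6]
grip_width: 0.0002
```

```bash
python3 - <<'E'
from h import *
o=bot.get_obs();W=imaging.camera_model("wrist")
cv2.imwrite("pics/u_s.png",imaging.camera("side")[:,:,::-1])
crop("pics/u_s.png","pics/u2.png",245,80,110,130,5)
p=o['eef_pos'];d=p-[.5555,.2125,0]
print(p,"case",d[0]*.985-d[1]*.174,d[0]*.174+d[1]*.985,o['clock'],o['ft_force'])
E
```

```text
[0.51074142 0.12042972 0.07984836] case -0.02806697214051433 -0.09847722207499855 18.25 [0.26634997 0.02129108 0.56381714]
```

View pics/u2.png

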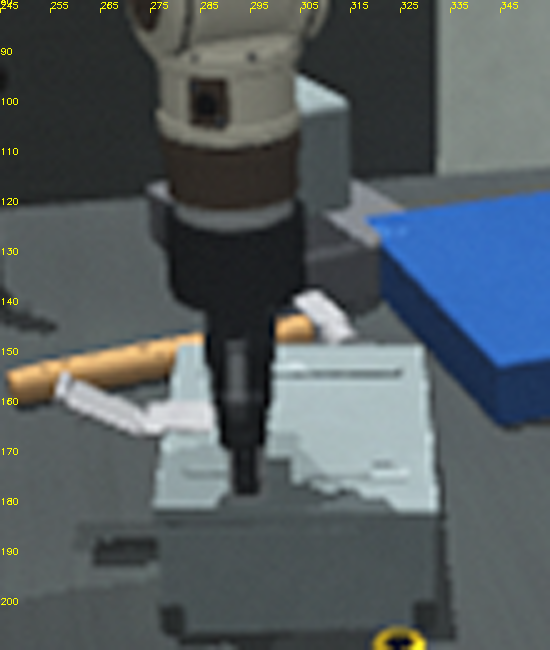

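Request:
carry_out --pt "0 0 0.015 0 -1" --pt "0 0 0.03 0 -1" --pt "0 0 0.03 0 -1"

```text
clock: 18.6
eef_pos: [0.5107, 0.1204, 0.0768]
tool_rot: [0.766, 0.642, -0.0, -0.0]
ft_force: [1.0, 0.4, -0.2]
grip_width: -0.0001
```

Request:
carry_out --pt "0 0 0.01 0 -1" --pt "0 0 0.02 0 -1" --pt "0 0 0.02 0 -1"

```text
clock: 18.9
eef_pos: [0.5108, 0.1204, 0.0762]
tool_rot: [0.766, 0.642, 0.0, 0.0]
ft_force: [-3.2, -0.0, 8.3]
grip_width: -0.0001
```

Request:
carry_out --pt "0 0 0.01 0 -1" --pt "0 0 0.02 0 -1" --pt "0 0 0.02 0 -1"

```text
clock: 19.2
eef_pos: [0.5109, 0.1204, 0.0761]
tool_rot: [0.766, 0.642, 0.001, 0.0]
ft_force: [-7.4, -1.4, 21.0]
grip_width: 0.0
```

Request:
carry_out --pt "0 0 -0.3 0 -1" --pt "0 0 -0.6 0 -1" --pt "0 -0.3 -0.8 0 -1" --pt "0 -0.6 -0.8 0 -1" --pt "0 -0.6 -0.8 0 -1"

```text
clock: 19.7
eef_pos: [0.4486, 0.131, 0.1535]
tool_rot: [0.766, 0.643, -0.001, -0.0]
ft_force: [0.5, 0.8, -1.2]
grip_width: -0.0001
```

```bash
python3 - <<'E'
from h import *
o=bot.get_obs();W=imaging.camera_model("wrist")
cv2.imwrite("pics/v_s.png",imaging.camera("side")[:,:,::-1])
cv2.imwrite("pics/v_w.png",imaging.camera("wrist")[:,:,::-1])
crop("pics/v_s.png","pics/v2.png",245,110,110,100,6)
p=o['eef_pos'];d=p-[.5555,.2125,0]
print(p,"case",d[0]*.985-d[1]*.174,d[0]*.174+d[1]*.985,o['clock'],o['ft_force'])
E
```

```text
[0.44858363 0.13095904 0.15347569] case -0.0911245013208486 -0.09892129219206315 19.7 [ 0.53753446  0.82524339 -1.24388082]
```

View pics/v2.png

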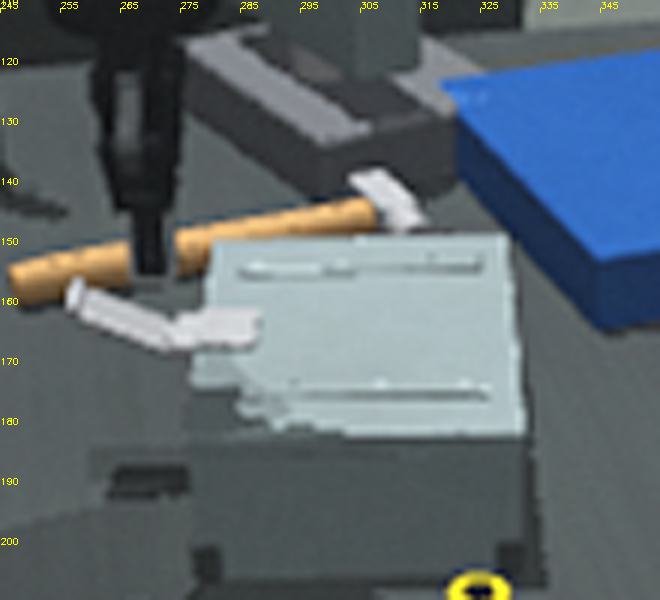

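View pics/v_w.png

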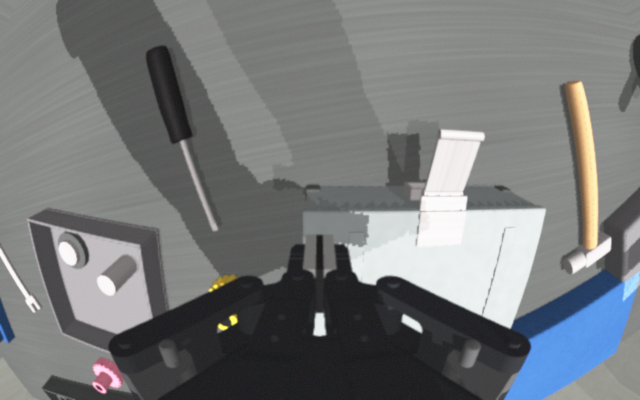

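```bash
python3 - <<'E'
from h import *
W=imaging.camera_model("wrist");S=imaging.camera_model("side")
Y=np.array([.174,.985,0]);c=np.array([.5555,.2125,0])
for m,u,v,f in((W,462,134,True),(W,443,133,True),(W,484,136,True),(S,245+75/6,110+293/6,False),(W,443,203,True)):
    e,d=ray(m,u,v,f)
    for y in (-.017,0,.017):
        t=(y-(e-c)@Y)/(d@Y);q=e+t*d-c;print(u,y,[round(float(a),4) for a in(q[0]*.985-q[1]*.174,q@Y,q[2])])
E
```

```text
462 -0.017 [-0.1473, -0.017, 0.1392]
462 0 [-0.1445, -0.0, 0.1049]
462 0.017 [-0.1416, 0.017, 0.0705]
443 -0.017 [-0.1448, -0.017, 0.1106]
443 0 [-0.1414, 0.0, 0.0701]
443 0.017 [-0.1381, 0.017, 0.0297]
484 -0.017 [-0.1492, -0.017, 0.1647]
484 0 [-0.1468, 0.0, 0.1357]
484 0.017 [-0.1443, 0.017, 0.1067]
257.5 -0.017 [-0.1386, -0.017, 0.1112]
257.5 0 [-0.1413, -0.0, 0.1029]
257.5 0.017 [-0.144, 0.017, 0.0946]
443 -0.017 [-0.1004, -0.017, 0.1212]
443 0 [-0.0876, 0.0, 0.083]
443 0.017 [-0.0749, 0.017, 0.0448]
```

Lid is fully shut (it stopped firmly at about 21 N). Hasp at ~2.1 rad, tip at case (-0.145, 0, 0.105). This contact also calibrates the closed fingertips: about 6 mm above the reported TCP. Moving over the hasp.

Request:
carry_out --pt "0.4 -0.25 0 0 -1" --pt "0.8 -0.5 0 0 -1" --pt "0.98 -0.55 0 0 -1" --pt "0.98 -0.55 0.2 0 -1" --pt "0.98 -0.55 0.35 0 -1" --pt "0.98 -0.55 0.35 0 -1" --pt "0.98 -0.55 0.35 0 -1"

```text
clock: 20.5
eef_pos: [0.4151, 0.2369, 0.1177]
tool_rot: [0.766, 0.642, -0.0, -0.0]
ft_force: [0.3, -1.1, 0.4]
grip_width: 0.0002
```

```bash
python3 - <<'E'
from h import *
o=bot.get_obs();W=imaging.camera_model("wrist")
cv2.imwrite("pics/w_s.png",imaging.camera("side")[:,:,::-1])
cv2.imwrite("pics/w_w.png",imaging.camera("wrist")[:,:,::-1])
crop("pics/w_s.png","pics/w2.png",235,110,90,90,7)
p=o['eef_pos'];d=p-[.5555,.2125,0]
print(p,"case",d[0]*.985-d[1]*.174,d[0]*.174+d[1]*.985,o['clock'],o['ft_force'])
E
```

```text
[0.41511628 0.23691019 0.11771374] case -0.14252534095788483 -0.0003827266080652404 20.5 [ 0.28522383 -1.06654914  0.42591586]
```

View pics/w2.png

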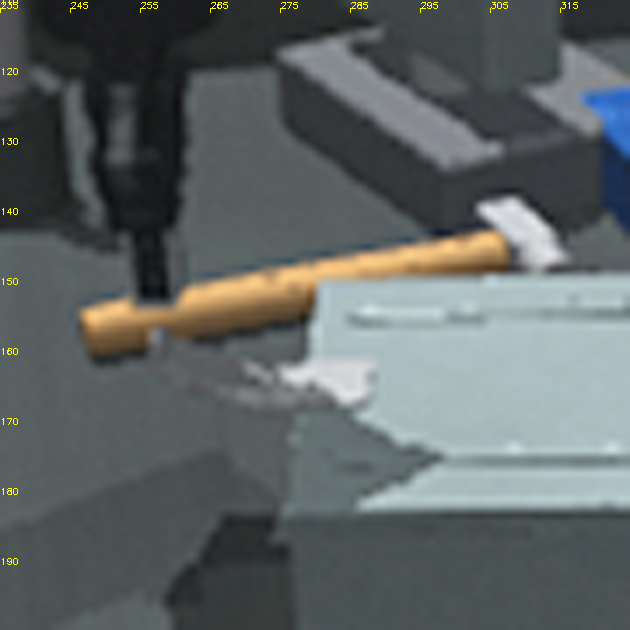

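View pics/w_w.png

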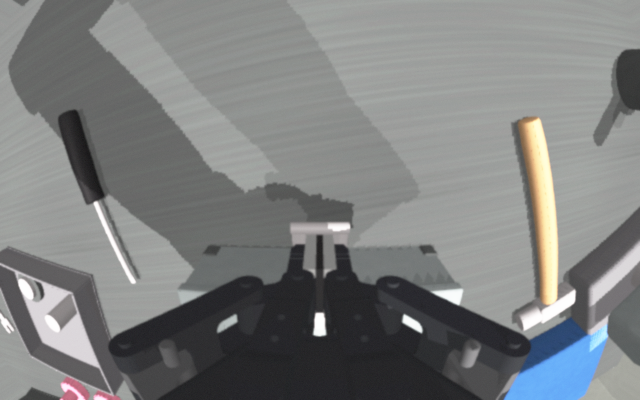

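Finger is right over the hasp's end (side 150 vs tip 157). I'll move 8 mm back, so it lands on the strap behind the rolled end, then press down.

Request:
carry_out --pt "0 0.08 0 0 -1" --pt "0 0.08 0.1 0 -1" --pt "0 0.08 0.2 0 -1" --pt "0 0.08 0.3 0 -1" --pt "0 0.08 0.4 0 -1" --pt "0 0.08 0.5 0 -1" --pt "0 0.08 0.6 0 -1" --pt "0 0.08 0.7 0 -1" --pt "0 0.08 0.78 0 -1" --pt "0 0.08 0.78 0 -1"

```text
clock: 21.6
eef_pos: [0.4214, 0.235, 0.0385]
tool_rot: [0.766, 0.643, -0.001, -0.0]
ft_force: [0.2, -0.1, -0.2]
grip_width: -0.0001
```

```bash
python3 - <<'E'
from h import *
o=bot.get_obs();W=imaging.camera_model("wrist")
cv2.imwrite("pics/x_s.png",imaging.camera("side")[:,:,::-1])
cv2.imwrite("pics/x_w.png",imaging.camera("wrist")[:,:,::-1])
crop("pics/x_s.png","pics/x2.png",235,110,90,90,7)
p=o['eef_pos'];d=p-[.5555,.2125,0]
print(p,"case",d[0]*.985-d[1]*.174,d[0]*.174+d[1]*.985,o['clock'],o['ft_force'])
E
```

```text
[0.42140353 0.23500798 0.03854302] case -0.13600141286056414 -0.0011624229017879045 21.6 [ 0.2085513  -0.14971325 -0.15609916]
```

View pics/x2.png

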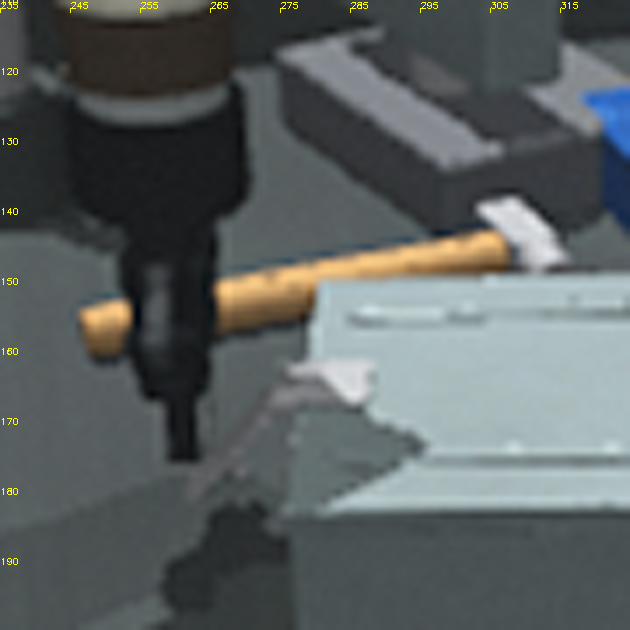

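View pics/x_w.png

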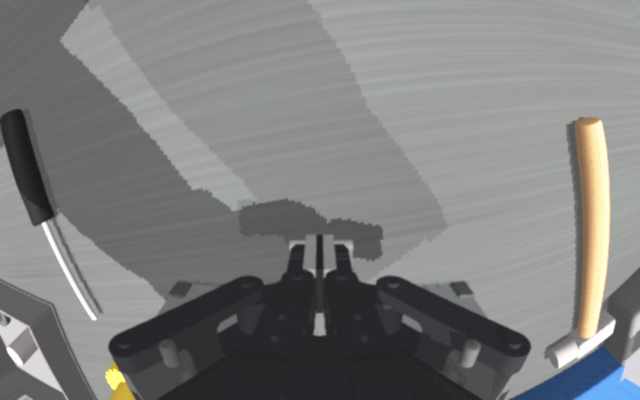

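Hasp is now at about 0.8 rad, its tip at side (262,179). I'll back off to the front, lower, and push level towards the case.

Request:
carry_out --pt "0 -0.13 0 0 -1" --pt "0 -0.25 0 0 -1" --pt "0 -0.25 0.08 0 -1" --pt "0 -0.25 0.165 0 -1" --pt "0 -0.25 0.165 0 -1" --pt "0 -0.15 0.165 0 -1" --pt "0 -0.05 0.165 0 -1" --pt "0 0.03 0.165 0 -1" --pt "0 0.09 0.165 0 -1" --pt "0 0.12 0.165 0 -1" --pt "0 0.12 0.165 0 -1"

```text
clock: 22.8
eef_pos: [0.4352, 0.2333, 0.0236]
tool_rot: [0.767, 0.642, 0.0, 0.0]
ft_force: [-0.1, -0.1, -0.7]
grip_width: -0.0002
```

```bash
python3 - <<'E'
from h import *
o=bot.get_obs();W=imaging.camera_model("wrist")
cv2.imwrite("pics/y_s.png",imaging.camera("side")[:,:,::-1])
crop("pics/y_s.png","pics/y2.png",235,110,90,90,7)
p=o['eef_pos'];d=p-[.5555,.2125,0]
print(p,"case",d[0]*.985-d[1]*.174,d[0]*.174+d[1]*.985,o['clock'],o['ft_force'])
E
```

```text
[0.43518007 0.23333552 0.02358508] case -0.12214051058835439 -0.00041268103965876393 22.8 [-0.08545612 -0.06880806 -0.72758847]
```

View pics/y2.png

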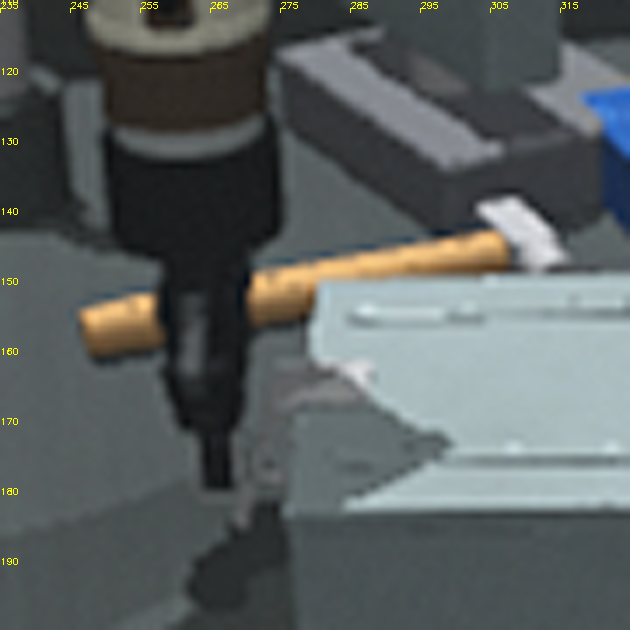

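Finger is in front of the strap (hasp now near 0.4 rad). Advancing in small steps, watching the force.

Request:
carry_out --pt "0 0.02 0 0 -1" --pt "0 0.04 0 0 -1" --pt "0 0.06 0 0 -1" --pt "0 0.06 0 0 -1"

```text
clock: 23.25
eef_pos: [0.4403, 0.2324, 0.0235]
tool_rot: [0.766, 0.642, -0.0, 0.0]
ft_force: [-0.3, 0.8, -0.8]
grip_width: -0.0001
```

Request:
carry_out --pt "0 0.01 0 0 -1" --pt "0 0.02 0 0 -1" --pt "0 0.02 0 0 -1"

```text
clock: 23.55
eef_pos: [0.4423, 0.2321, 0.0235]
tool_rot: [0.766, 0.642, -0.0, 0.0]
ft_force: [-0.8, -0.3, 0.0]
grip_width: 0.0002
```

Request:
carry_out --pt "0 0.01 0 0 -1" --pt "0 0.02 0 0 -1" --pt "0 0.02 0 0 -1"

```text
clock: 23.85
eef_pos: [0.4432, 0.2318, 0.0233]
tool_rot: [0.766, 0.643, -0.001, -0.001]
ft_force: [-3.5, 1.3, 1.2]
grip_width: -0.0001
```

Request:
carry_out --pt "0 0.01 0 0 -1" --pt "0 0.015 0 0 -1" --pt "0 0.015 0 0 -1"

```text
clock: 24.15
eef_pos: [0.4435, 0.2317, 0.0232]
tool_rot: [0.766, 0.643, -0.001, -0.002]
ft_force: [-6.7, 3.1, 2.7]
grip_width: -0.0004
```

Request:
carry_out --pt "0 0.01 0 0 -1" --pt "0 0.01 0 0 -1" --pt "0 0.01 0 0 -1"

```text
clock: 24.45
eef_pos: [0.4439, 0.2317, 0.0231]
tool_rot: [0.766, 0.643, -0.002, -0.002]
ft_force: [-8.1, 3.3, 2.2]
grip_width: 0.0004
```

```bash
python3 - <<'E'
from h import *
o=bot.get_obs();W=imaging.camera_model("wrist")
cv2.imwrite("pics/z_s.png",imaging.camera("side")[:,:,::-1])
crop("pics/z_s.png","pics/z2.png",235,110,90,90,7)
p=o['eef_pos'];d=p-[.5555,.2125,0]
print(p,"case",d[0]*.985-d[1]*.174,d[0]*.174+d[1]*.985,o['clock'],o['ft_force'])
E
```

```text
[0.44386843 0.23171513 0.02310728] case -0.11330052634662686 -0.0004969859095754481 24.45 [-8.08417408  3.34704108  2.22554933]
```

View pics/z2.png

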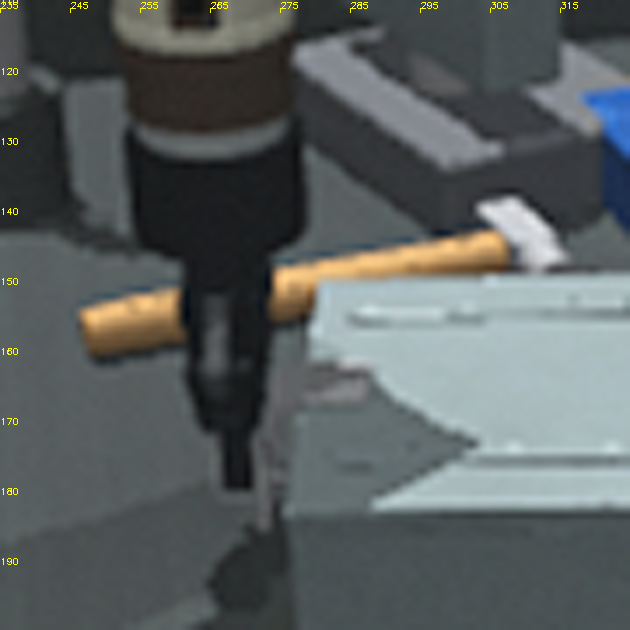

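Strap is near vertical and the catch is resisting at about 8.7 N, as expected. Pressing on.

Request:
carry_out --pt "0 0.01 0 0 -1" --pt "0 0.015 0 0 -1" --pt "0 0.015 0 0 -1"

```text
clock: 24.8
eef_pos: [0.4441, 0.2317, 0.0231]
tool_rot: [0.766, 0.643, -0.002, -0.003]
ft_force: [-10.6, 3.6, 5.3]
grip_width: -0.0001
```

Request:
carry_out --pt "0 0.01 0 0 -1" --pt "0 0.01 0 0 -1" --pt "0 0.01 0 0 -1"

```text
clock: 25.1
eef_pos: [0.4443, 0.2315, 0.023]
tool_rot: [0.766, 0.643, -0.003, -0.004]
ft_force: [-12.0, 3.9, 6.4]
grip_width: 0.0001
```

Request:
carry_out --pt "0 0.01 0 0 -1" --pt "0 0.01 0 0 -1" --pt "0 0.01 0 0 -1"

```text
clock: 25.4
eef_pos: [0.4444, 0.2315, 0.023]
tool_rot: [0.766, 0.643, -0.003, -0.004]
ft_force: [-14.9, 4.3, 8.0]
grip_width: 0.0
```

Request:
carry_out --pt "0 0.01 0 0 -1" --pt "0 0.01 0 0 -1" --pt "0 0.01 0 0 -1"

```text
clock: 25.7
eef_pos: [0.4445, 0.2315, 0.0229]
tool_rot: [0.765, 0.644, -0.004, -0.005]
ft_force: [-16.1, 4.2, 10.3]
grip_width: 0.0003
```

Request:
carry_out --pt "0 0.01 0 0 -1" --pt "0 0.01 0 0 -1" --pt "0 0.01 0 0 -1"

```text
clock: 26.0
eef_pos: [0.4446, 0.2314, 0.023]
tool_rot: [0.765, 0.644, -0.004, -0.006]
ft_force: [-18.6, 5.4, 11.6]
grip_width: -0.0004
```

```bash
python3 - <<'E'
from h import *
o=bot.get_obs();W=imaging.camera_model("wrist")
cv2.imwrite("pics/aa_s.png",imaging.camera("side")[:,:,::-1])
crop("pics/aa_s.png","pics/aa2.png",245,125,60,70,9)
p=o['eef_pos'];d=p-[.5555,.2125,0]
print(p,"case",d[0]*.985-d[1]*.174,d[0]*.174+d[1]*.985,o['clock'],o['ft_force'],o['ft_torque'])
E
```

```text
[0.44457087 0.23144168 0.02295201] case -0.11256104792894389 -0.0006441145161730014 26.0 [-18.59575234   5.38317657  11.58443388] [1.131345   3.89121198 0.03410426]
```

View pics/aa2.png

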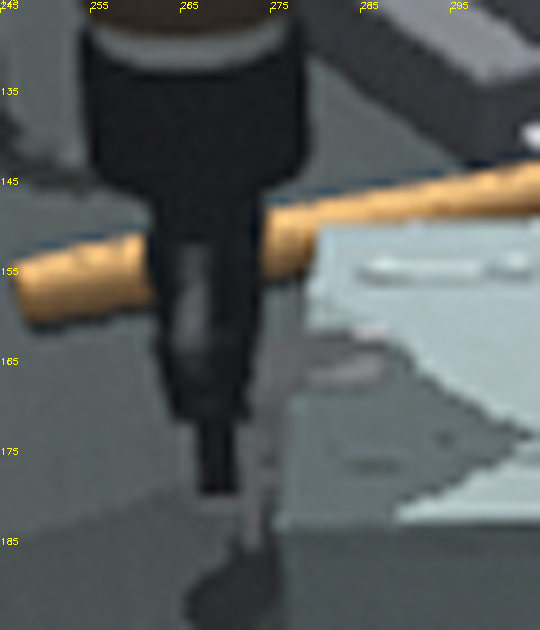

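Force 19 N with the catch still holding. From the torque, contact is low on the finger (0.21 m below the sensor), not on the linkage. Adding a little more.

Request:
carry_out --pt "0 0.01 0 0 -1" --pt "0 0.015 0 0 -1" --pt "0 0.015 0 0 -1"

```text
clock: 26.35
eef_pos: [0.4447, 0.2314, 0.0229]
tool_rot: [0.765, 0.644, -0.005, -0.007]
ft_force: [-22.7, 6.6, 14.5]
grip_width: -0.0001
```

Request:
carry_out --pt "0 0.01 0 0 -1" --pt "0 0.015 0 0 -1" --pt "0 0.015 0 0 -1"

```text
clock: 26.65
eef_pos: [0.4461, 0.2311, 0.0226]
tool_rot: [0.765, 0.644, -0.005, -0.007]
ft_force: [-22.9, 7.4, 12.1]
grip_width: -0.0002
```

```bash
python3 - <<'E'
from h import *
o=bot.get_obs();W=imaging.camera_model("wrist")
cv2.imwrite("pics/ab_w.png",imaging.camera("wrist")[:,:,::-1])
cv2.imwrite("pics/ab_t.png",imaging.camera("top")[:,:,::-1])
crop("pics/ab_w.png","pics/ab1.png",250,200,140,100,5)
crop("pics/ab_t.png","pics/ab2.png",215,185,90,75,7)
p=o['eef_pos'];d=p-[.5555,.2125,0]
print(p,"case",d[0]*.985-d[1]*.174,d[0]*.174+d[1]*.985,o['clock'],o['ft_force'],o['ft_torque'])
E
```

```text
[0.44605227 0.23107095 0.02258842] case -0.11103735525824125 -0.0007515210327981893 26.65 [-22.90903939   7.36244723  12.09998222] [ 1.24011916  4.10101216 -0.0249576 ]
```

View pics/ab1.png

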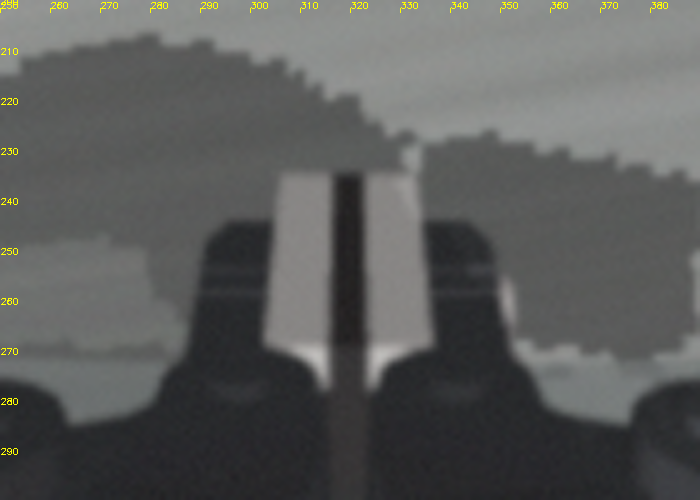

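View pics/ab2.png

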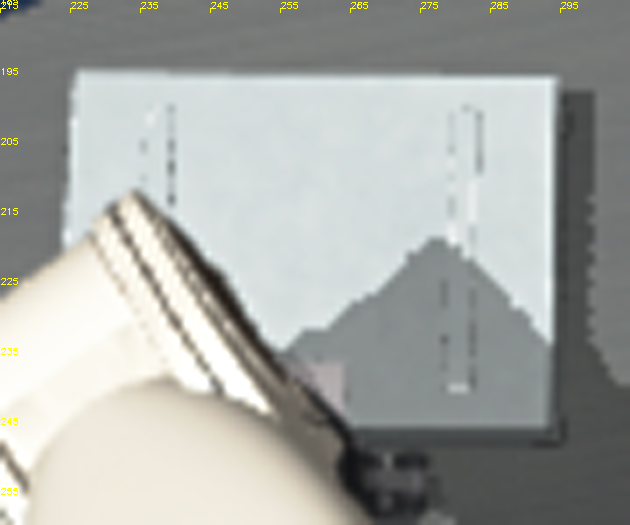

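It has started to yield: 1.5 mm of travel at the same force. Continuing.

Request:
carry_out --pt "0 0.01 0 0 -1" --pt "0 0.01 0 0 -1" --pt "0 0.01 0 0 -1"

```text
clock: 27.05
eef_pos: [0.446, 0.231, 0.0226]
tool_rot: [0.765, 0.644, -0.006, -0.007]
ft_force: [-24.9, 8.0, 13.4]
grip_width: 0.0
```

Request:
carry_out --pt "0 0.01 0 0 -1" --pt "0 0.01 0 0 -1" --pt "0 0.01 0 0 -1"

```text
clock: 27.35
eef_pos: [0.446, 0.231, 0.0225]
tool_rot: [0.765, 0.644, -0.007, -0.008]
ft_force: [-27.8, 8.4, 14.7]
grip_width: 0.0001
```

```bash
python3 - <<'E'
from h import *
o=bot.get_obs()
cv2.imwrite("pics/ac_s.png",imaging.camera("side")[:,:,::-1])
crop("pics/ac_s.png","pics/ac2.png",245,125,60,70,9)
p=o['eef_pos'];d=p-[.5555,.2125,0]
print(p,"case",d[0]*.985-d[1]*.174,d[0]*.174+d[1]*.985,o['clock'],o['ft_force'],o['ft_torque'])
E
```

```text
[0.44603754 0.23098957 0.02250934] case -0.11103770449549155 -0.0008342419064091625 27.35 [-27.77644129   8.43536291  14.67942617] [ 1.43862922  4.90866094 -0.02122175]
```

View pics/ac2.png

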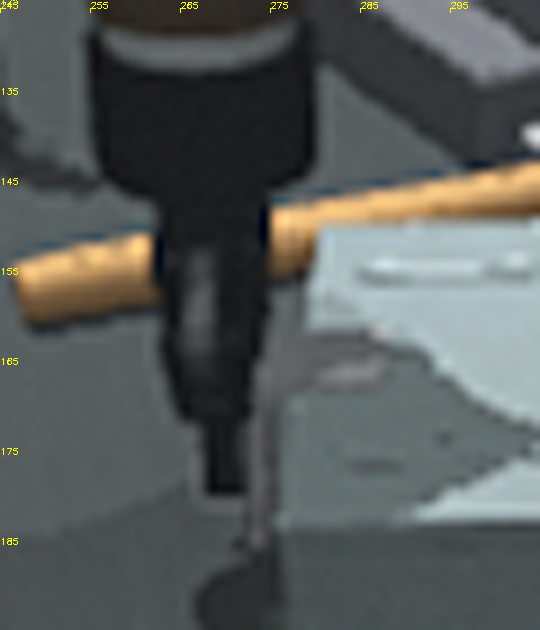

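Position has stopped at a firm wall after the 1.5 mm jump, so it may have snapped home. Backing off to check.

Request:
carry_out --pt "0 -0.06 0 0 -1" --pt "0 -0.2 0 0 -1" --pt "0 -0.5 0 0 -1" --pt "0 -0.8 0 0 -1" --pt "0 -0.8 -0.2 0 -1" --pt "0 -0.8 -0.2 0 -1"

```text
clock: 28.0
eef_pos: [0.3801, 0.2447, 0.0457]
tool_rot: [0.766, 0.643, 0.003, 0.001]
ft_force: [0.9, 0.4, 0.4]
grip_width: 0.0004
```

```bash
python3 - <<'E'
from h import *
o=bot.get_obs()
cv2.imwrite("pics/ad_s.png",imaging.camera("side")[:,:,::-1])
crop("pics/ad_s.png","pics/ad2.png",245,145,70,60,10)
cv2.imwrite("pics/ad_t.png",imaging.camera("top")[:,:,::-1])
crop("pics/ad_t.png","pics/ad3.png",220,225,70,40,10)
cv2.imwrite("pics/ad_w.png",imaging.camera("wrist")[:,:,::-1])
print(o['eef_pos'],o['clock'],o['ft_force'])
S=imaging.camera_model("side");T=imaging.camera_model("top");W=imaging.camera_model("wrist")
c=np.array([.5555,.2125,0]);X=np.array([.985,-.174,0]);Y=np.array([.174,.985,0]);Z=np.array([0,0,1])
for a in(0,.05,.1,.15,.2):
    q=[c+X*(-.094-.056*np.sin(a))+Z*(.0765-.056*np.cos(a))+y*Y for y in(-.017,.017)]
    print(a,proj(S,q).round(1).tolist(),proj(T,q).round(1).tolist(),proj(W,q,True).round(1).tolist())
E
```

```text
[0.38009767 0.24467856 0.04567522] 28.0 [0.93800618 0.40393074 0.39185478]
0 [[274.3, 184.6], [275.1, 179.4]] [[265.6, 250.7], [255.2, 250.6]] [[294.9, 332.5], [341.5, 332.5]]
0.05 [[273.4, 184.6], [274.3, 179.3]] [[265.6, 251.5], [255.2, 251.5]] [[294.7, 329.8], [341.6, 329.8]]
0.1 [[272.5, 184.6], [273.4, 179.3]] [[265.5, 252.4], [255.2, 252.3]] [[294.6, 327.2], [341.8, 327.2]]
0.15 [[271.6, 184.5], [272.5, 179.2]] [[265.5, 253.2], [255.1, 253.2]] [[294.4, 324.7], [342.0, 324.7]]
0.2 [[270.7, 184.4], [271.6, 179.1]] [[265.4, 254.1], [255.0, 254.0]] [[294.1, 322.3], [342.2, 322.3]]
```

View pics/ad2.png

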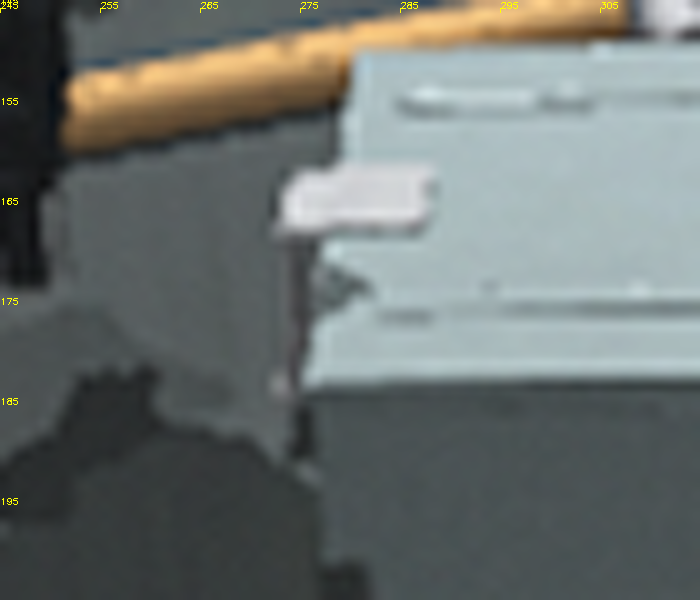

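View pics/ad3.png

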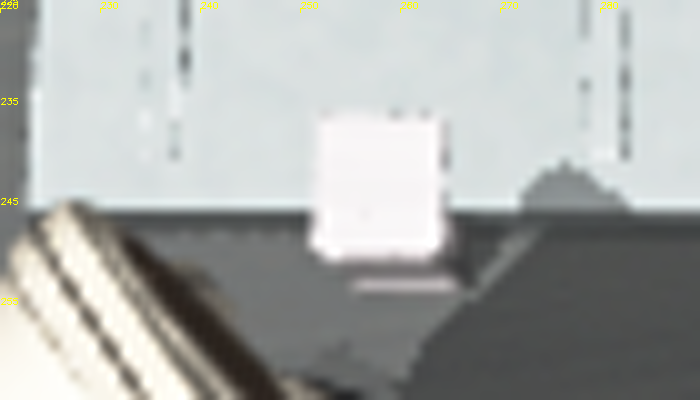

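View pics/ad_w.png

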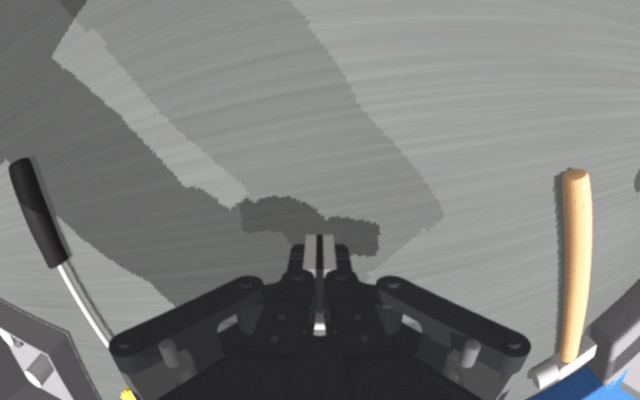

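```bash
python3 - <<'E'
from h import *
S=imaging.camera_model("side");T=imaging.camera_model("top")
c=np.array([.5555,.2125,0]);X=np.array([.985,-.174,0]);Y=np.array([.174,.985,0]);Z=np.array([0,0,1])
def P(m,x,y,z): return proj(m,[c+X*x+Y*y+Z*z])[0].round(1).tolist()
for n,m in(("top",T),("side",S)):
    print(n,"lid front top y=-.112",P(m,-.082,-.112,.0825),"y.04",P(m,-.082,.04,.0825),"lidback",P(m,.08,-.112,.0825),"pin ends",P(m,-.094,-.017,.0765),P(m,-.094,.017,.0765))
for y in(-.112,): print("lid corner under", P(S,-.082,-.112,.0705))
crop("pics/ad_t.png","pics/ae.png",245,238,30,20,24)
crop("pics/ad_s.png","pics/af.png",262,155,30,35,16)
E
```

```text
top lid front top y=-.112 [293.1, 245.3] y.04 [244.6, 245.0] lidback [294.3, 194.9] pin ends [262.9, 249.1] [252.1, 249.1]
side lid front top y=-.112 [274.4, 182.4] y.04 [278.2, 158.7] lidback [331.2, 181.4] pin ends [273.1, 168.8] [273.9, 163.8]
lid corner under [274.7, 186.0]
```

View pics/ae.png

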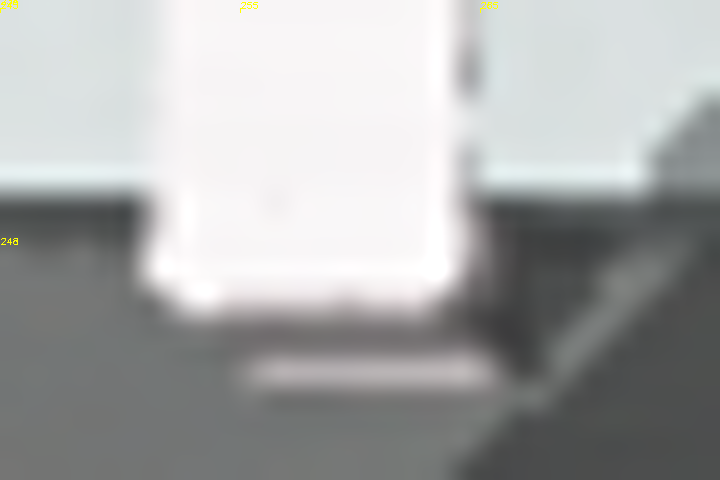

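View pics/af.png

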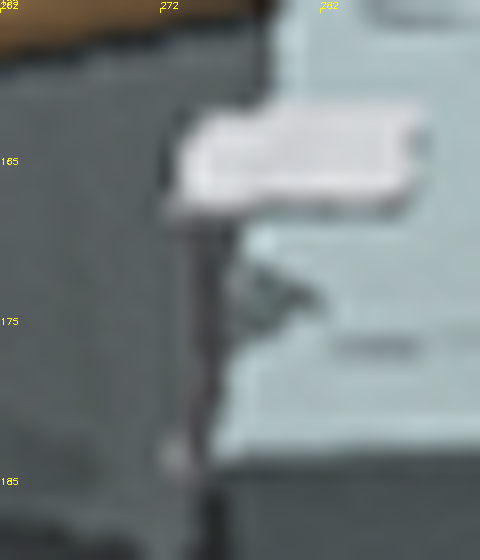

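Both views show the rolled end still about 0.08–0.1 rad out (top 253 against 251 when home), so it isn't home. The wide upper part of the fingers probably met the hasp's knuckle. I'll push with the hand raised, so only the narrow pads reach the strap.

```bash
python3 - <<'E'
from h import *
o=bot.get_obs()
p=o['eef_pos'];d=p-[.5555,.2125,0]
print(p,"case",d[0]*.985-d[1]*.174,d[0]*.174+d[1]*.985,o['clock'],o['ft_force'],R.from_quat(o['tool_rot']).as_matrix()[:,1])
E
```

```text
[0.3795209  0.24376309 0.04378863] case -0.1787791951093316 0.00017378345699161496 28.15 [ 0.64371105  0.30290652 -0.81987056] [ 0.98455742 -0.17504513  0.00242767]
```

Request:
carry_out --pt "0 0.2 0 0 -1" --pt "0 0.4 0 0 -1" --pt "0 0.56 0 0 -1" --pt "0 0.64 0 0 -1" --pt "0 0.66 0 0 -1" --pt "0 0.66 0 0 -1"

```text
clock: 28.75
eef_pos: [0.4429, 0.2315, 0.0429]
tool_rot: [0.766, 0.642, -0.001, -0.0]
ft_force: [-0.8, 0.1, -0.5]
grip_width: -0.0
```

Request:
carry_out --pt "0 0.01 0 0 -1" --pt "0 0.02 0 0 -1" --pt "0 0.02 0 0 -1"

```text
clock: 29.05
eef_pos: [0.4449, 0.2317, 0.0436]
tool_rot: [0.766, 0.643, 0.0, -0.0]
ft_force: [-0.2, 0.2, -0.6]
grip_width: -0.0002
```

Request:
carry_out --pt "0 0.01 0 0 -1" --pt "0 0.02 0 0 -1" --pt "0 0.02 0 0 -1"

```text
clock: 29.35
eef_pos: [0.4473, 0.2313, 0.0436]
tool_rot: [0.766, 0.642, 0.0, 0.0]
ft_force: [0.1, 0.8, -0.1]
grip_width: 0.0001
```

```bash
python3 - <<'E'
from h import *
o=bot.get_obs()
cv2.imwrite("pics/ag_s.png",imaging.camera("side")[:,:,::-1])
crop("pics/ag_s.png","pics/ag2.png",245,130,60,60,10)
p=o['eef_pos'];d=p-[.5555,.2125,0]
print(p,"case",d[0]*.985-d[1]*.174,d[0]*.174+d[1]*.985,o['clock'],o['ft_force'],o['ft_torque'])
E
```

```text
[0.44727455 0.23127588 0.04361556] case -0.10986907650591614 -0.0003369855746385812 29.35 [ 0.07037523  0.78896269 -0.05881508] [-0.00598176  0.02155961  0.02476695]
```

View pics/ag2.png

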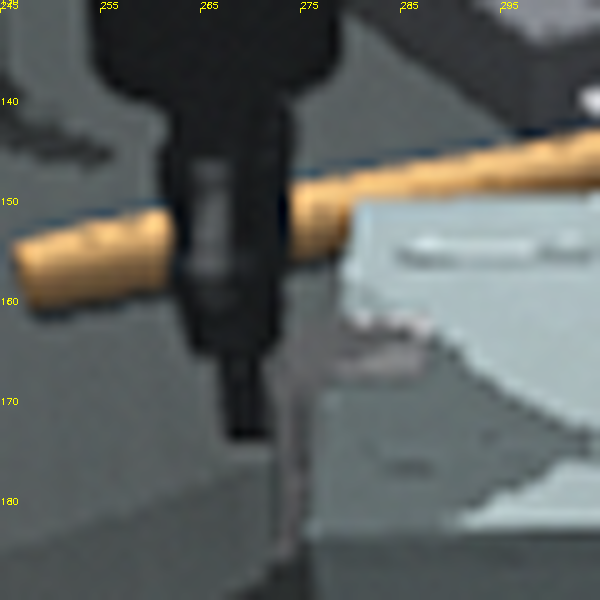

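Request:
carry_out --pt "0 0.01 0 0 -1" --pt "0 0.02 0 0 -1" --pt "0 0.02 0 0 -1"

```text
clock: 29.7
eef_pos: [0.4476, 0.2311, 0.0434]
tool_rot: [0.766, 0.643, -0.001, -0.001]
ft_force: [-4.2, 1.0, 3.6]
grip_width: -0.0
```

Request:
carry_out --pt "0 0.01 0 0 -1" --pt "0 0.02 0 0 -1" --pt "0 0.02 0 0 -1"

```text
clock: 30.0
eef_pos: [0.4477, 0.231, 0.0434]
tool_rot: [0.766, 0.643, -0.002, -0.003]
ft_force: [-9.7, 2.5, 7.1]
grip_width: 0.0
```

```bash
python3 - <<'E'
from h import *
o=bot.get_obs()
p=o['eef_pos'];d=p-[.5555,.2125,0]
print(p,"case",d[0]*.985-d[1]*.174,d[0]*.174+d[1]*.985,o['clock'],o['ft_force'],o['ft_torque'])
E
```

```text
[0.44769021 0.23102097 0.04336182] case -0.1094152950394788 -0.0005157530661255919 30.0 [-9.69957824  2.48102951  7.05389105] [0.50374093 1.93392425 0.03008616]
```

Torque data show that earlier, after the jump, contact moved about 35 mm up the finger (the linkage on the knuckle), which explains the false wall. Now contact is back near the tip, so I'll press on.

Request:
carry_out --pt "0 0.01 0 0 -1" --pt "0 0.02 0 0 -1" --pt "0 0.02 0 0 -1"

```text
clock: 30.3
eef_pos: [0.4478, 0.231, 0.0434]
tool_rot: [0.766, 0.643, -0.003, -0.004]
ft_force: [-13.2, 3.8, 11.3]
grip_width: -0.0
```

Request:
carry_out --pt "0 0.01 0 0 -1" --pt "0 0.02 0 0 -1" --pt "0 0.02 0 0 -1"

```text
clock: 30.6
eef_pos: [0.4478, 0.231, 0.0433]
tool_rot: [0.765, 0.644, -0.004, -0.006]
ft_force: [-19.2, 5.7, 14.4]
grip_width: -0.0003
```

```bash
python3 - <<'E'
from h import *
o=bot.get_obs()
p=o['eef_pos'];d=p-[.5555,.2125,0]
print(p,"case",d[0]*.985-d[1]*.174,d[0]*.174+d[1]*.985,o['clock'],o['ft_force'],o['ft_torque'])
E
```

```text
[0.44784977 0.23098687 0.04333959] case -0.10925219080392291 -0.0005215771221367058 30.6 [-19.20207887   5.73203016  14.36515489] [0.91833796 3.77073721 0.02142849]
```

Still rigid at 20 N. Fz is friction load from arm sag, so I'll relieve it with a slight rise in the command and keep adding level push in small steps.

Request:
carry_out --pt "0 0 -0.01 0 -1" --pt "0 0.01 -0.02 0 -1" --pt "0 0.015 -0.02 0 -1" --pt "0 0.015 -0.02 0 -1"

```text
clock: 31.0
eef_pos: [0.4478, 0.2308, 0.0436]
tool_rot: [0.765, 0.644, -0.006, -0.007]
ft_force: [-17.7, 7.7, 5.5]
grip_width: -0.0001
```

Request:
carry_out --pt "0 0.01 0 0 -1" --pt "0 0.015 0 0 -1" --pt "0 0.015 0 0 -1"

```text
clock: 31.3
eef_pos: [0.4478, 0.2308, 0.0436]
tool_rot: [0.765, 0.644, -0.006, -0.008]
ft_force: [-19.7, 7.2, 7.8]
grip_width: 0.0003
```

```bash
python3 - <<'E'
from h import *
o=bot.get_obs()
p=o['eef_pos'];d=p-[.5555,.2125,0]
print(p,"case",d[0]*.985-d[1]*.174,d[0]*.174+d[1]*.985,o['clock'],o['ft_force'],o['ft_torque'])
E
```

```text
[0.44780393 0.23081783 0.04355224] case -0.10926793482570979 -0.0006960518053747561 31.3 [-19.72500662   7.16657303   7.75240686] [1.67433157 4.42307222 0.02206211]
```

The data fit one explanation: the wider upper finger, or the pads on the knuckle, stops against the protruding knuckle before the strap gets home. Plan: open the gripper and push near one edge of the strap with just the inner pad of one finger, so its wide upper part sits beside the knuckle. Backing off first.

Request:
carry_out --pt "0 -0.1 0 0 -1" --pt "0 -0.3 0 0 -1" --pt "0 -0.5 0 0 0.0" --pt "0 -0.5 0 0 0.4" --pt "0 -0.5 0 0 0.4" --pt "0 -0.5 0 0 0.4" --pt "0 -0.5 0 0 0.4" --pt "0 -0.5 0 0 0.4"

```text
clock: 32.1
eef_pos: [0.4095, 0.2379, 0.0455]
tool_rot: [0.767, 0.642, 0.0, 0.0]
ft_force: [0.2, 0.5, 1.3]
grip_width: 0.0596
```

```bash
python3 - <<'E'
from h import *
o=bot.get_obs()
p=o['eef_pos'];d=p-[.5555,.2125,0]
cv2.imwrite("pics/ba_s.png",imaging.camera("side")[:,:,::-1])
cv2.imwrite("pics/ba_w.png",imaging.camera("wrist")[:,:,::-1])
crop("pics/ba_s.png","pics/ba2.png",235,130,65,65,9)
crop("pics/ba_w.png","pics/ba1.png",220,210,200,140,4)
print(p,"case",d[0]*.985-d[1]*.174,d[0]*.174+d[1]*.985,o['clock'],o['ft_force'],o['grip_width'])
E
```

```text
[0.40945112 0.23792838 0.04552484] case -0.14828268067842876 -0.0003655536232019356 32.1 [0.1747606  0.49734512 1.2905743 ] 0.059569706314932476
```

View pics/ba1.png

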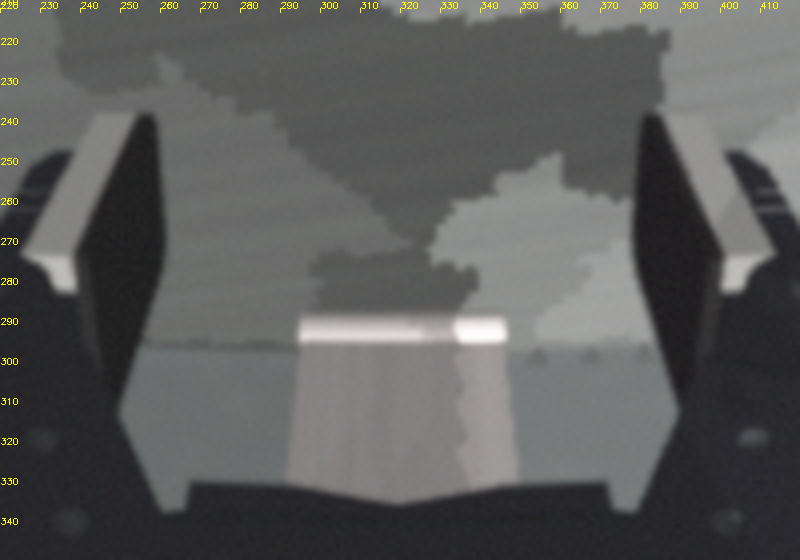

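View pics/ba2.png

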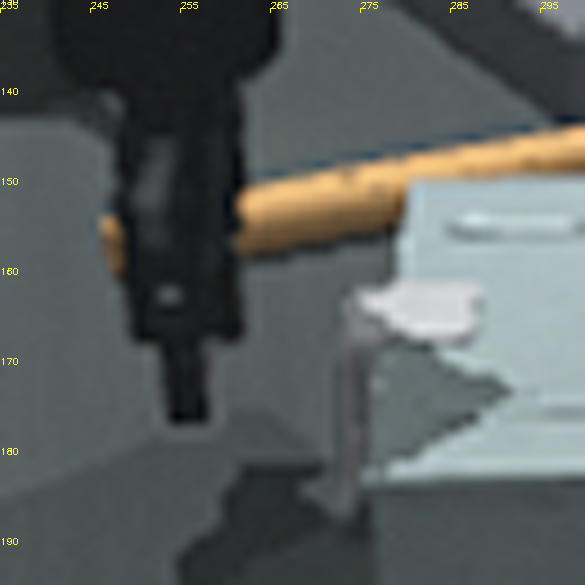

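Very useful view: the strap is centred under the hand (roll spans 293–344 px, centre 319). Working out the hasp angle and the tip height from these.

```bash
python3 - <<'E'
from h import *
o=bot.get_obs()
S=imaging.camera_model("side");W=imaging.camera_model("wrist")
c=np.array([.5555,.2125,0]);X=np.array([.985,-.174,0]);Y=np.array([.174,.985,0]);Z=np.array([0,0,1])
print(o['eef_pos'])
for a in(0,.05,.1,.15):
    q=[c+X*(-.094-.056*np.sin(a))+Z*(.0765-.056*np.cos(a))+y*Y for y in(-.017,0,.017)]
    print(a,proj(W,q,True).round(1).tolist())
    q=[c+X*(-.094-.056*np.sin(a)-.0035)+Z*(.0765-.056*np.cos(a))]
    print("  roll outer",proj(W,q,True).round(1).tolist())
print("case front top/bottom edges",proj(W,[c+X*-.08+Y*-.05,c+X*-.08+Y*.05],True).round(1).tolist())
e,d=ray(S,235+185/9-.5,130+422/9-.5)
for y in(-.04,-.035,-.03):
    t=(y-(e-c)@Y)/(d@Y);q=e+t*d-c;print(y,q@X,q[2])
E
```

```text
[0.40910771 0.23786417 0.04543766]
0 [[294.2, 299.1], [319.0, 299.3], [343.9, 299.1]]
  roll outer [[319.0, 295.2]]
0.05 [[294.0, 295.9], [319.0, 296.1], [344.1, 295.9]]
  roll outer [[319.0, 291.9]]
0.1 [[293.8, 292.8], [319.0, 293.0], [344.2, 292.7]]
  roll outer [[319.0, 288.7]]
0.15 [[293.6, 289.7], [319.0, 289.9], [344.4, 289.7]]
  roll outer [[319.0, 285.6]]
case front top/bottom edges [[254.4, 296.9], [383.8, 296.8]]
-0.04 -0.14766633981974447 0.06361721021152156
-0.035 -0.14851867572066693 0.06088993789246577
-0.03 -0.14937101162158928 0.0581626655734101
```

Roll edge at row 288.7, which is φ≈0.10. The open-jaw tip is about 15 mm above the TCP. Shifting so the left finger's pad overlaps the strap's left edge by about 3 mm, lowering and approaching.

Request:
carry_out --pt "-0.158 0 0.1 0 0.4" --pt "-0.158 0 0.25 0 0.4" --pt "-0.158 0 0.36 0 0.4" --pt "-0.158 0 0.36 0 0.4" --pt "-0.158 0.12 0.36 0 0.4" --pt "-0.158 0.24 0.36 0 0.4" --pt "-0.158 0.32 0.36 0 0.4" --pt "-0.158 0.32 0.36 0 0.4" --pt "-0.158 0.32 0.36 0 0.4"

```text
clock: 33.1
eef_pos: [0.4379, 0.2168, 0.0097]
tool_rot: [0.766, 0.642, 0.0, -0.0]
ft_force: [0.1, 0.5, -0.2]
grip_width: 0.0595
```

```bash
python3 - <<'E'
from h import *
o=bot.get_obs()
p=o['eef_pos'];d=p-[.5555,.2125,0]
cv2.imwrite("pics/bb_s.png",imaging.camera("side")[:,:,::-1])
cv2.imwrite("pics/bb_w.png",imaging.camera("wrist")[:,:,::-1])
crop("pics/bb_s.png","pics/bb2.png",235,130,65,65,9)
crop("pics/bb_w.png","pics/bb1.png",220,210,200,140,4)
print(p,"case",d[0]*.985-d[1]*.174,d[0]*.174+d[1]*.985,o['clock'],o['ft_force'],o['grip_width'])
E
```

```text
[0.43787725 0.21679595 0.00966551] case -0.11660590462646847 -0.016234848823972997 33.1 [ 0.11612666  0.51053204 -0.16250195] 0.059505628712272766
```

View pics/bb1.png

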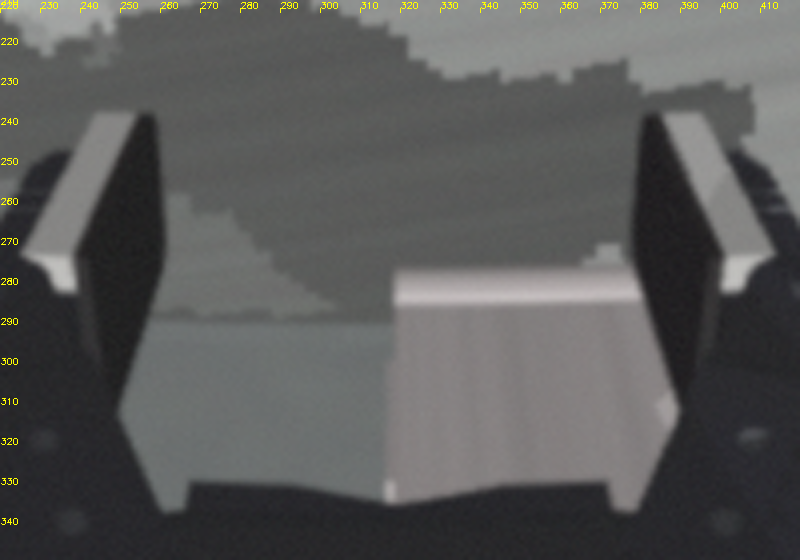

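View pics/bb2.png

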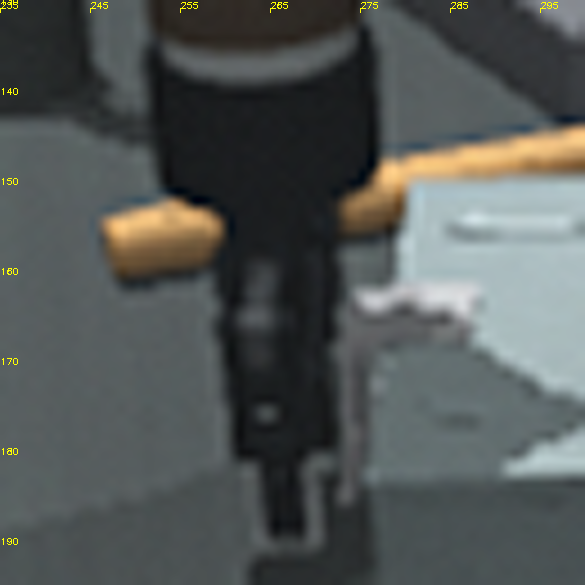

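Pad overlaps the strap's left edge as planned. Pushing in small steps.

Request:
carry_out --pt "0 0.01 0 0 0.4" --pt "0 0.02 0 0 0.4" --pt "0 0.04 0 0 0.4" --pt "0 0.04 0 0 0.4"

```text
clock: 33.6
eef_pos: [0.4414, 0.2162, 0.0095]
tool_rot: [0.766, 0.643, -0.0, -0.0]
ft_force: [-0.1, 0.3, 1.1]
grip_width: 0.0599
```

Request:
carry_out --pt "0 0.01 0 0 0.4" --pt "0 0.02 0 0 0.4" --pt "0 0.02 0 0 0.4"

```text
clock: 33.9
eef_pos: [0.442, 0.216, 0.0093]
tool_rot: [0.766, 0.643, -0.001, -0.001]
ft_force: [-5.0, 0.5, 3.2]
grip_width: 0.0596
```

Request:
carry_out --pt "0 0.01 0 0 0.4" --pt "0 0.02 0 0 0.4" --pt "0 0.02 0 0 0.4"

```text
clock: 34.2
eef_pos: [0.4423, 0.2158, 0.0091]
tool_rot: [0.766, 0.643, -0.002, -0.002]
ft_force: [-9.1, 2.7, 4.8]
grip_width: 0.0596
```

```bash
python3 - <<'E'
from h import *
o=bot.get_obs()
p=o['eef_pos'];d=p-[.5555,.2125,0]
cv2.imwrite("pics/bc_w.png",imaging.camera("wrist")[:,:,::-1])
crop("pics/bc_w.png","pics/bc1.png",220,210,200,140,4)
print(p,"case",d[0]*.985-d[1]*.174,d[0]*.174+d[1]*.985,o['clock'],o['ft_force'],o['grip_width'])
W=imaging.camera_model("wrist")
c=np.array([.5555,.2125,0]);X=np.array([.985,-.174,0]);Y=np.array([.174,.985,0]);Z=np.array([0,0,1])
for a in(0,.05,.1,.15):
    print(a,proj(W,[c+X*(-.094-.056*np.sin(a)-.0035)+Z*(.0765-.056*np.cos(a))],True).round(1).tolist())
E
```

```text
[0.44230406 0.21584534 0.00906679] case -0.112080094472002 -0.016400933954881652 34.2 [-9.14635411  2.68862801  4.77264537] 0.0595663578659093
0 [[349.4, 278.5]]
0.05 [[349.6, 274.0]]
0.1 [[349.9, 269.6]]
0.15 [[350.2, 265.2]]
```

View pics/bc1.png

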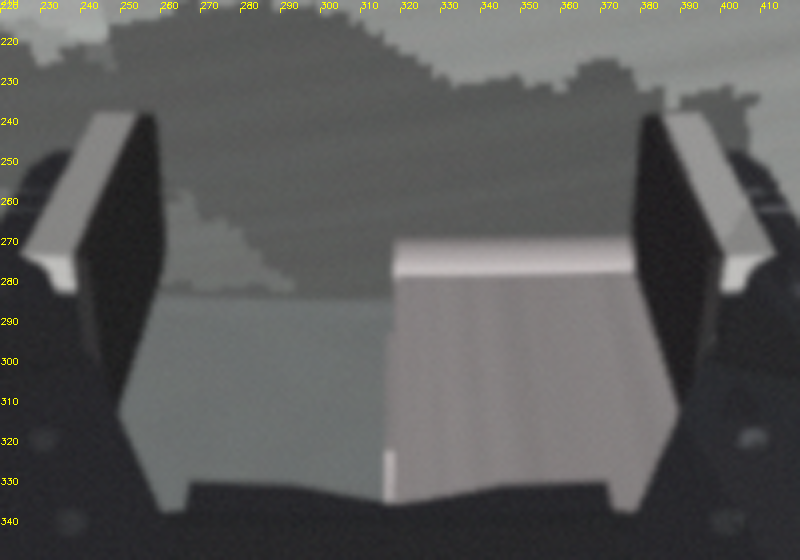

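Wrist view reads roll edge 269.5, φ≈0.10, with real contact at 10 N. Continuing.

Request:
carry_out --pt "0 0.01 0 0 0.4" --pt "0 0.02 0 0 0.4" --pt "0 0.02 0 0 0.4"

```text
clock: 34.55
eef_pos: [0.4423, 0.2158, 0.009]
tool_rot: [0.765, 0.644, -0.003, -0.004]
ft_force: [-13.5, 3.5, 8.0]
grip_width: 0.0598
```

Request:
carry_out --pt "0 0.01 0 0 0.4" --pt "0 0.02 0 0 0.4" --pt "0 0.02 0 0 0.4"

```text
clock: 34.85
eef_pos: [0.4421, 0.2156, 0.0086]
tool_rot: [0.765, 0.644, -0.004, -0.005]
ft_force: [-17.7, 5.6, 9.1]
grip_width: 0.0598
```

Request:
carry_out --pt "0 0.01 0 0 0.4" --pt "0 0.02 0 0 0.4" --pt "0 0.02 0 0 0.4"

```text
clock: 35.15
eef_pos: [0.442, 0.2156, 0.0085]
tool_rot: [0.765, 0.644, -0.006, -0.007]
ft_force: [-23.0, 6.2, 12.4]
grip_width: 0.0597
```

```bash
cat > chk.py <<'E'
from h import *
import sys
n=sys.argv[1]
o=bot.get_obs()
p=o['eef_pos'];d=p-[.5555,.2125,0]
cv2.imwrite(f"pics/{n}_w.png",imaging.camera("wrist")[:,:,::-1])
crop(f"pics/{n}_w.png",f"pics/{n}1.png",220,210,200,140,4)
print(p,"case",d[0]*.985-d[1]*.174,d[0]*.174+d[1]*.985,o['clock'],o['ft_force'],o['ft_torque'],o['grip_width'])
W=imaging.camera_model("wrist")
c=np.array([.5555,.2125,0]);X=np.array([.985,-.174,0]);Y=np.array([.174,.985,0]);Z=np.array([0,0,1])
for a in(0,.05,.1):
    print(a,proj(W,[c+X*(-.094-.056*np.sin(a)-.0035)+Z*(.0765-.056*np.cos(a))],True).round(1).tolist())
E
python3 chk.py bd
```

```text
[0.44196629 0.21555141 0.00847775] case -0.1123616531271385 -0.016749229135710413 35.15 [-22.97608773   6.20627915  12.41259425] [1.48709675 3.69501227 0.63644662] 0.059703174408738804
0 [[350.1, 279.5]]
0.05 [[350.4, 275.0]]
0.1 [[350.7, 270.5]]
```

View pics/bd1.png

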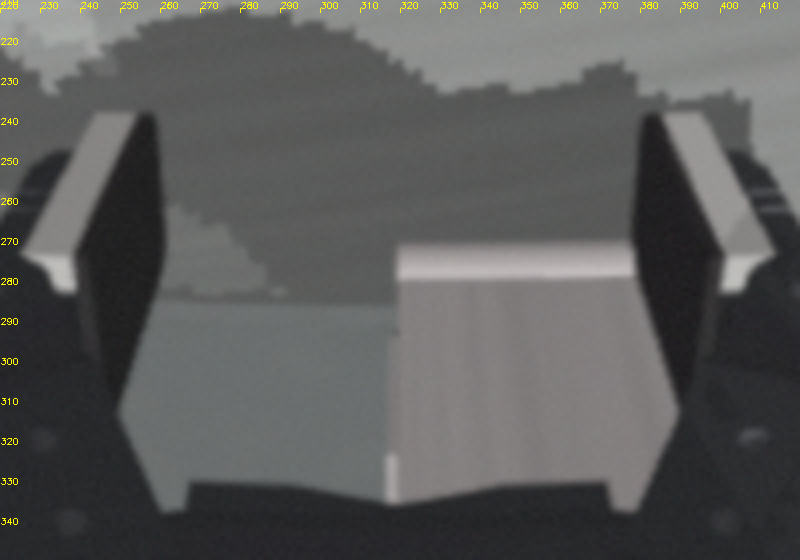

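Torque shows contact again about 40 mm up the finger, so its upper block still catches the strap top or knuckle. I'll shift outward to overlap by only about 1 mm and retry.

Request:
carry_out --pt "0 -0.1 0 0 0.4" --pt "0.01 -0.2 0 0 0.4" --pt "0.024 -0.2 0 0 0.4" --pt "0.024 -0.2 0 0 0.4" --pt "0.024 -0.1 0 0 0.4" --pt "0.024 -0.06 0 0 0.4" --pt "0.024 -0.04 0 0 0.4" --pt "0.024 -0.04 0 0 0.4"

```text
clock: 36.0
eef_pos: [0.4428, 0.219, 0.0081]
tool_rot: [0.765, 0.644, -0.003, -0.005]
ft_force: [-15.0, 7.6, 1.7]
grip_width: 0.0598
```

Request:
carry_out --pt "0 0.01 0 0 0.4" --pt "0 0.015 0 0 0.4" --pt "0 0.015 0 0 0.4"

```text
clock: 36.3
eef_pos: [0.4427, 0.2189, 0.0081]
tool_rot: [0.765, 0.644, -0.004, -0.006]
ft_force: [-18.7, 7.3, 5.1]
grip_width: 0.06
```

```bash
python3 chk.py be
```

```text
[0.44267356 0.21891969 0.00812735] case -0.11225107226077553 -0.01330840784743679 36.3 [-18.73964664   7.33659261   5.07144065] [1.74948164 2.60725742 0.49316383] 0.06002968607976938
0 [[343.6, 279.7]]
0.05 [[343.8, 275.2]]
0.1 [[344.1, 270.8]]
```

View pics/be1.png

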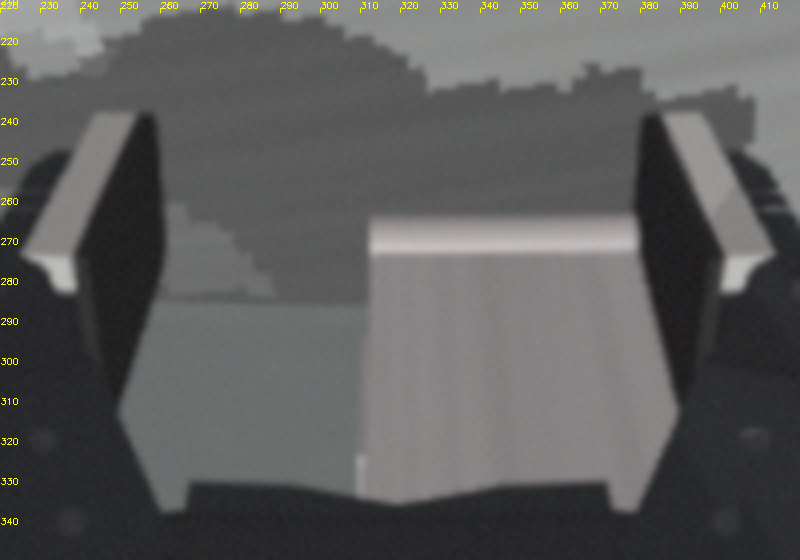

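With the upper-finger profile mapped, only a raised, closed hand clears the knuckle: tip at about z=0.052, pads on the strap 25 mm below the pin. That needs about 16–33 N, well under the 60 N limit. Repositioning.

Request:
carry_out --pt "0 -0.15 0 0 0.4" --pt "0 -0.35 0 0 0" --pt "0.133 -0.35 -0.2 0 -1" --pt "0.133 -0.35 -0.37 0 -1" --pt "0.133 -0.35 -0.37 0 -1" --pt "0.133 -0.35 -0.37 0 -1"

```text
clock: 36.95
eef_pos: [0.4183, 0.2364, 0.0466]
tool_rot: [0.767, 0.642, 0.001, 0.0]
ft_force: [0.4, 0.1, 0.1]
grip_width: 0.0003
```

```bash
python3 - <<'E'
from h import *
o=bot.get_obs()
p=o['eef_pos'];d=p-[.5555,.2125,0]
print(p,"case",d[0]*.985-d[1]*.174,d[0]*.174+d[1]*.985,o['clock'],o['ft_force'],o['grip_width'])
E
```

```text
[0.41829893 0.2363983  0.04660757] case -0.13930135675523556 -0.0003331636653610831 36.95 [0.39469819 0.14469517 0.1391768 ] 0.00027013188174924903
```

Request:
carry_out --pt "0 0.1 0 0 -1" --pt "0 0.2 0 0 -1" --pt "0 0.26 0 0 -1" --pt "0 0.28 0 0 -1" --pt "0 0.28 0 0 -1"

```text
clock: 37.45
eef_pos: [0.4448, 0.2312, 0.0461]
tool_rot: [0.767, 0.642, -0.0, -0.0]
ft_force: [0.2, -0.2, -0.1]
grip_width: 0.0004
```

Request:
carry_out --pt "0 0.01 0 0 -1" --pt "0 0.02 -0.005 0 -1" --pt "0 0.02 -0.005 0 -1"

```text
clock: 37.75
eef_pos: [0.4458, 0.2311, 0.0468]
tool_rot: [0.766, 0.643, -0.001, -0.0]
ft_force: [-1.8, -0.5, -0.1]
grip_width: -0.0003
```

Request:
carry_out --pt "0 0.01 0 0 -1" --pt "0 0.02 -0.01 0 -1" --pt "0 0.02 -0.01 0 -1"

```text
clock: 38.05
eef_pos: [0.4464, 0.2308, 0.0473]
tool_rot: [0.766, 0.643, -0.002, -0.001]
ft_force: [-4.8, 1.2, -2.0]
grip_width: -0.0001
```

Request:
carry_out --pt "0 0.01 0 0 -1" --pt "0 0.02 -0.01 0 -1" --pt "0 0.02 -0.01 0 -1"

```text
clock: 38.35
eef_pos: [0.4465, 0.2306, 0.0476]
tool_rot: [0.766, 0.643, -0.003, -0.003]
ft_force: [-8.3, 3.5, -1.7]
grip_width: -0.0002
```

```bash
python3 - <<'E'
from h import *
o=bot.get_obs()
p=o['eef_pos'];d=p-[.5555,.2125,0]
print(p,"case",d[0]*.985-d[1]*.174,d[0]*.174+d[1]*.985,o['clock'],o['ft_force'],o['ft_torque'])
E
```

```text
[0.44650376 0.23055157 0.04756976] case -0.11050227344510749 -0.0011845449794619586 38.35 [-8.34296324  3.47410836 -1.69379962] [0.59628223 1.76072688 0.00297515]
```

Contact is clean now (vertical force ~0). Increasing.

Request:
carry_out --pt "0 0.02 0 0 -1" --pt "0 0.03 0 0 -1" --pt "0 0.03 0 0 -1"

```text
clock: 38.65
eef_pos: [0.4468, 0.2305, 0.0474]
tool_rot: [0.765, 0.643, -0.005, -0.005]
ft_force: [-13.5, 4.0, 2.3]
grip_width: -0.0004
```

Request:
carry_out --pt "0 0.02 0 0 -1" --pt "0 0.03 0 0 -1" --pt "0 0.03 0 0 -1"

```text
clock: 38.95
eef_pos: [0.4469, 0.2304, 0.0474]
tool_rot: [0.765, 0.644, -0.006, -0.007]
ft_force: [-20.7, 5.8, 7.5]
grip_width: -0.0
```

Request:
carry_out --pt "0 0.01 0 0 -1" --pt "0 0.02 0 0 -1" --pt "0 0.02 0 0 -1"

```text
clock: 39.25
eef_pos: [0.447, 0.2303, 0.0473]
tool_rot: [0.765, 0.644, -0.007, -0.008]
ft_force: [-24.7, 7.8, 10.1]
grip_width: 0.0001
```

```bash
python3 - <<'E'
from h import *
o=bot.get_obs()
p=o['eef_pos'];d=p-[.5555,.2125,0]
print(p,"case",d[0]*.985-d[1]*.174,d[0]*.174+d[1]*.985,o['clock'],o['ft_force'],o['ft_torque'])
cv2.imwrite("pics/bg_s.png",imaging.camera("side")[:,:,::-1])
crop("pics/bg_s.png","pics/bg2.png",245,130,60,60,10)
E
```

```text
[0.44699444 0.23031985 0.04726742] case -0.10997863231059826 -0.001327413288169984 39.25 [-24.71227164   7.75747084  10.10016016] [ 1.47671745e+00  5.20672734e+00 -1.03905737e-03]
```

View pics/bg2.png

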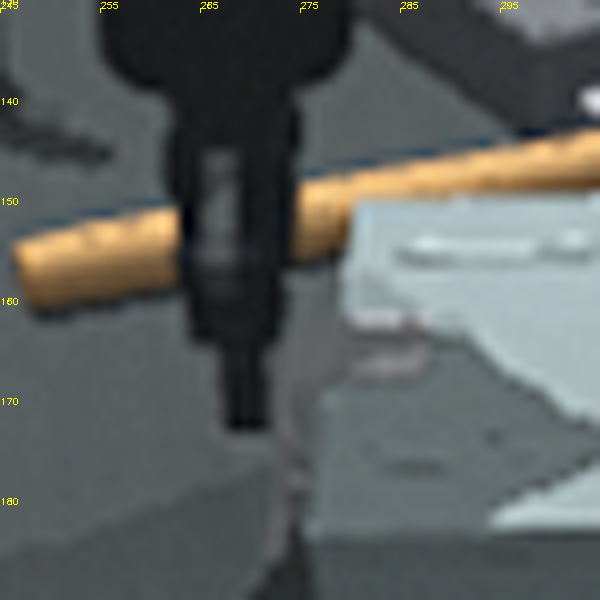

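Raised pushing leaves little leverage (r≈23 mm) at 26 N, so more would approach "hard". The torques locate the earlier low-hand blockage ~56 mm above the tip, at the knuckle. So the side-pad push should clear if done about 8 mm higher, still at or below ball height. Backing off and opening.

Request:
carry_out --pt "0 -0.15 0 0 -1" --pt "0 -0.4 0 0 0" --pt "0 -0.45 0 0 0.4" --pt "-0.134 -0.45 0.15 0 0.4" --pt "-0.134 -0.45 0.3 0 0.4" --pt "-0.134 -0.45 0.3 0 0.4" --pt "-0.134 -0.45 0.3 0 0.4" --pt "-0.134 -0.45 0.3 0 0.4"

```text
clock: 40.1
eef_pos: [0.4131, 0.2242, 0.0198]
tool_rot: [0.766, 0.642, 0.001, 0.0]
ft_force: [-0.1, 0.7, 0.2]
grip_width: 0.0598
```

```bash
python3 chk.py bh
```

```text
[0.41307931 0.22424868 0.01984032] case -0.14232864644432167 -0.013208746242555528 40.1 [-0.09578851  0.66901064  0.15328193] [ 0.0026609   0.04066176 -0.02057648] 0.05983274947986447
0 [[340.3, 311.0]]
0.05 [[340.4, 307.4]]
0.1 [[340.6, 304.0]]
```

View pics/bh1.png

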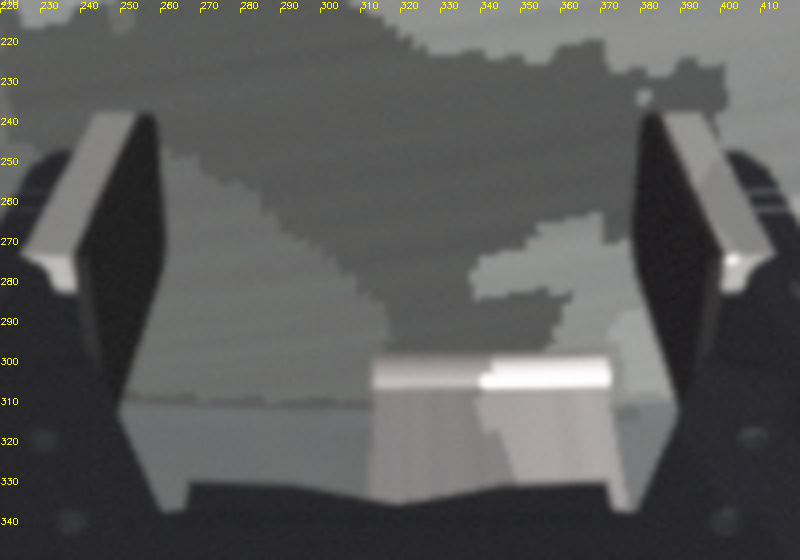

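Request:
carry_out --pt "-0.015 0.1 0.01 0 0.4" --pt "-0.015 0.2 0.01 0 0.4" --pt "-0.015 0.26 0.01 0 0.4" --pt "-0.015 0.26 0.01 0 0.4"

```text
clock: 40.55
eef_pos: [0.4387, 0.2177, 0.0182]
tool_rot: [0.767, 0.642, 0.001, 0.0]
ft_force: [-0.2, 0.0, 0.9]
grip_width: 0.0597
```

Request:
carry_out --pt "0 0.01 0 0 0.4" --pt "0 0.025 -0.005 0 0.4" --pt "0 0.025 -0.005 0 0.4"

```text
clock: 40.85
eef_pos: [0.4395, 0.2173, 0.0185]
tool_rot: [0.766, 0.643, -0.0, -0.0]
ft_force: [0.9, -0.2, 1.1]
grip_width: 0.0597
```

Request:
carry_out --pt "0 0.01 0 0 0.4" --pt "0 0.025 -0.005 0 0.4" --pt "0 0.025 -0.005 0 0.4"

```text
clock: 41.15
eef_pos: [0.4406, 0.2169, 0.0185]
tool_rot: [0.766, 0.643, -0.001, -0.001]
ft_force: [-4.2, 1.9, -0.5]
grip_width: 0.0601
```

```bash
python3 chk.py bi
```

```text
[0.44063211 0.21693293 0.01853747] case -0.1139162032080157 -0.015620575227486477 41.15 [-4.23916188  1.8637923  -0.53807252] [0.28541647 0.65815999 0.12798721] 0.06014649256619709
0 [[346.3, 272.1]]
0.05 [[346.6, 267.8]]
0.1 [[346.8, 263.6]]
```

View pics/bi1.png

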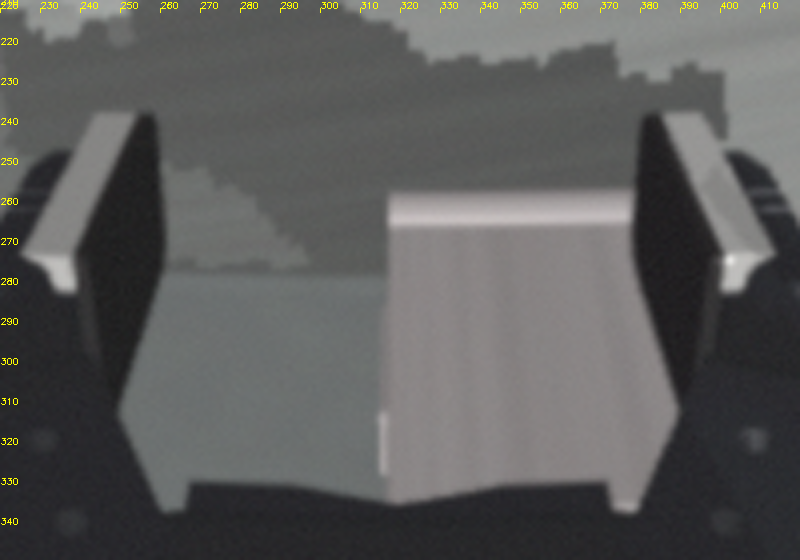

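Contact is still high (z≈0.078), meaning an inner link is on the knuckle. Raising the hand 12 mm more while keeping the side overlap.

Request:
carry_out --pt "0 -0.1 0 0 0.4" --pt "0 -0.1 -0.12 0 0.4" --pt "0 -0.1 -0.12 0 0.4" --pt "0 -0.04 -0.12 0 0.4" --pt "0 -0.02 -0.12 0 0.4" --pt "0 0 -0.12 0 0.4" --pt "0 0 -0.12 0 0.4"

```text
clock: 41.9
eef_pos: [0.4421, 0.2169, 0.0308]
tool_rot: [0.766, 0.642, -0.0, -0.0]
ft_force: [-0.8, 0.8, 1.2]
grip_width: 0.0597
```

Request:
carry_out --pt "0 0.01 0 0 0.4" --pt "0 0.025 -0.005 0 0.4" --pt "0 0.025 -0.005 0 0.4"

```text
clock: 42.2
eef_pos: [0.4426, 0.2166, 0.0308]
tool_rot: [0.766, 0.643, -0.001, -0.001]
ft_force: [-4.7, 2.5, 1.7]
grip_width: 0.0596
```

```bash
python3 chk.py bj
```

```text
[0.4425796  0.21659362 0.0308349 ] case -0.11193888187894514 -0.015615930255459926 42.2 [-4.73101819  2.50635662  1.67268229] [0.44548745 0.8833129  0.14093588] 0.059581081814439
0 [[344.8, 258.6]]
0.05 [[345.0, 254.4]]
0.1 [[345.2, 250.3]]
```

View pics/bj1.png

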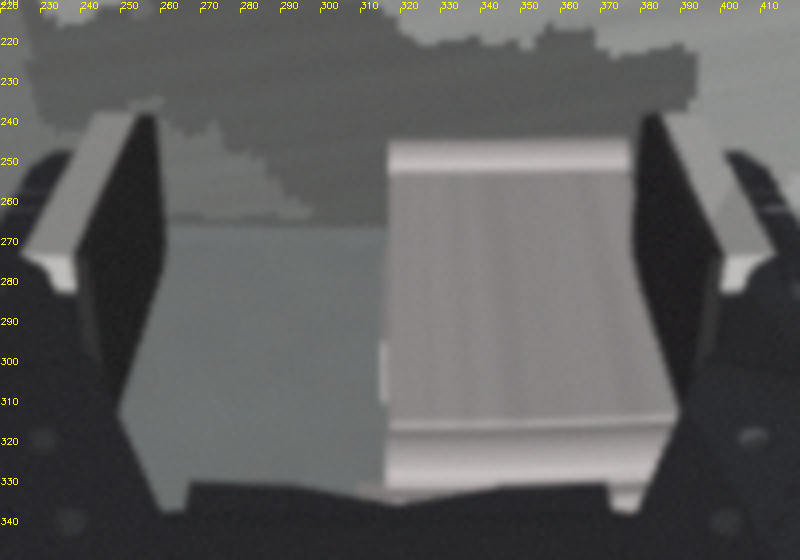

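Now contact matches the pad on the strap (φ≈0.17, knuckle visible at rows 313–330 and free). Increasing the push.

Request:
carry_out --pt "0 0.015 0 0 0.4" --pt "0 0.03 -0.005 0 0.4" --pt "0 0.03 -0.005 0 0.4"

```text
clock: 42.55
eef_pos: [0.443, 0.2165, 0.0308]
tool_rot: [0.765, 0.643, -0.003, -0.003]
ft_force: [-8.8, 3.3, 2.6]
grip_width: 0.06
```

Request:
carry_out --pt "0 0.015 0 0 0.4" --pt "0 0.03 -0.005 0 0.4" --pt "0 0.03 -0.005 0 0.4"

```text
clock: 42.85
eef_pos: [0.4434, 0.2164, 0.0307]
tool_rot: [0.765, 0.644, -0.005, -0.005]
ft_force: [-13.7, 6.9, 3.1]
grip_width: 0.0599
```

Request:
carry_out --pt "0 0.015 0 0 0.4" --pt "0 0.03 -0.005 0 0.4" --pt "0 0.03 -0.005 0 0.4"

```text
clock: 43.15
eef_pos: [0.4438, 0.2162, 0.0307]
tool_rot: [0.765, 0.645, -0.006, -0.007]
ft_force: [-17.8, 8.5, 4.6]
grip_width: 0.0599
```

```bash
python3 chk.py bk
```

```text
[0.4438409  0.21616254 0.03067083] case -0.11062149972016823 -0.015821078541694473 43.15 [-17.77241534   8.54763342   4.6224934 ] [1.80189185 3.80578089 0.63078097] 0.059886385291923847
0 [[345.2, 257.3]]
0.05 [[345.4, 253.0]]
0.1 [[345.6, 248.9]]
```

View pics/bk1.png

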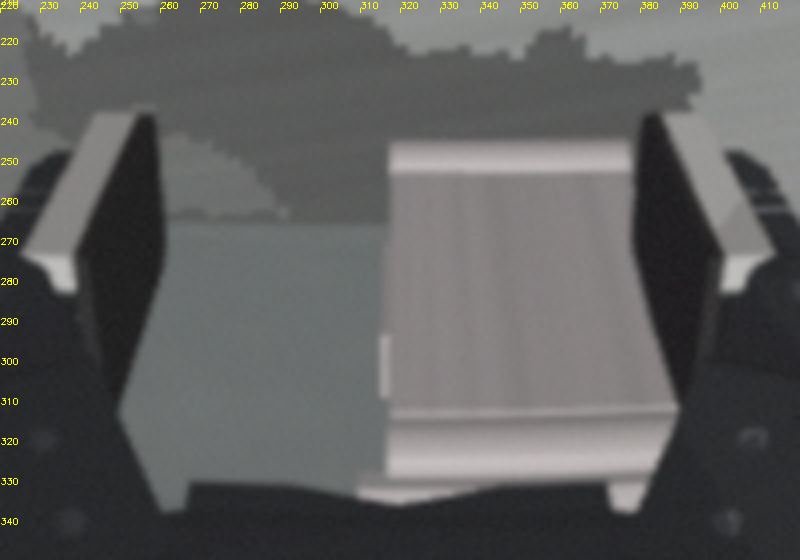

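φ falls to about 0.145 at 20 N with contact at the tip, so this works. Continuing up.

Request:
carry_out --pt "0 0.015 0 0 0.4" --pt "0 0.03 -0.005 0 0.4" --pt "0 0.03 -0.005 0 0.4"

```text
clock: 43.5
eef_pos: [0.444, 0.2161, 0.0306]
tool_rot: [0.764, 0.645, -0.008, -0.009]
ft_force: [-24.5, 9.7, 5.4]
grip_width: 0.0597
```

Request:
carry_out --pt "0 0.015 0 0 0.4" --pt "0 0.03 -0.005 0 0.4" --pt "0 0.03 -0.005 0 0.4"

```text
clock: 43.8
eef_pos: [0.4442, 0.216, 0.0306]
tool_rot: [0.763, 0.646, -0.01, -0.012]
ft_force: [-30.0, 11.7, 9.1]
grip_width: 0.0598
```

```bash
python3 chk.py bl
```

```text
[0.44416522 0.2160222  0.03057858] case -0.11027761881574333 -0.015902883775342613 43.8 [-30.04689929  11.69128237   9.14850262] [2.64758209 5.88744117 1.01046175] 0.05976469348756307
0 [[345.3, 257.1]]
0.05 [[345.5, 252.8]]
0.1 [[345.7, 248.6]]
```

View pics/bl1.png

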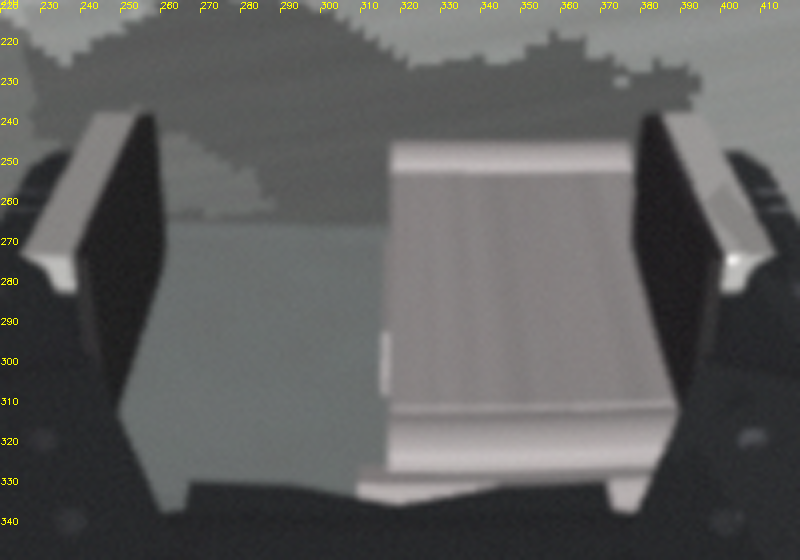

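At 33 N the hand tilts (0.03 rad) and the pad leans on the knuckle, so that isn't productive. I'll back off and try the low push on the rolled end itself (r≈56 mm: largest leverage and least tilt), fingers shut.

Request:
carry_out --pt "0 -0.2 0 0 0.4" --pt "0 -0.5 0 0 0" --pt "0.155 -0.5 0 0 -1" --pt "0.155 -0.5 0.1 0 -1" --pt "0.155 -0.5 0.2 0 -1" --pt "0.155 -0.5 0.2 0 -1"

```text
clock: 44.45
eef_pos: [0.4123, 0.2368, 0.0122]
tool_rot: [0.767, 0.642, -0.001, -0.0]
ft_force: [-0.5, -0.4, 0.1]
grip_width: -0.0005
```

```bash
python3 - <<'E'
from h import *
o=bot.get_obs()
p=o['eef_pos'];d=p-[.5555,.2125,0]
print(p,"case",d[0]*.985-d[1]*.174,d[0]*.174+d[1]*.985,o['clock'],o['ft_force'],o['grip_width'])
E
```

```text
[0.41226914 0.23679831 0.01219661] case -0.14531030395318645 -0.00098833865416929 44.45 [-0.5401598  -0.3775524   0.13346006] -0.00047464836550447986
```

Request:
carry_out --pt "0 0.1 0 0 -1" --pt "0 0.2 0 0 -1" --pt "0 0.25 0 0 -1" --pt "0 0.27 0 0 -1" --pt "0 0.27 0 0 -1"

```text
clock: 44.95
eef_pos: [0.4399, 0.2331, 0.0142]
tool_rot: [0.766, 0.642, 0.0, -0.0]
ft_force: [-0.4, 0.2, 0.6]
grip_width: -0.0001
```

Request:
carry_out --pt "0 0.01 0 0 -1" --pt "0 0.025 0 0 -1" --pt "0 0.025 0 0 -1"

```text
clock: 45.25
eef_pos: [0.4405, 0.2328, 0.014]
tool_rot: [0.766, 0.643, -0.001, -0.001]
ft_force: [-4.5, 1.5, 4.0]
grip_width: 0.0002
```

Request:
carry_out --pt "0 0.01 0 0 -1" --pt "0 0.025 0 0 -1" --pt "0 0.025 0 0 -1"

```text
clock: 45.55
eef_pos: [0.4415, 0.2327, 0.0137]
tool_rot: [0.766, 0.643, -0.002, -0.002]
ft_force: [-7.8, 2.8, 4.6]
grip_width: -0.0001
```

Request:
carry_out --pt "0 0.01 0 0 -1" --pt "0 0.025 0 0 -1" --pt "0 0.025 0 0 -1"

```text
clock: 45.85
eef_pos: [0.4419, 0.2325, 0.0135]
tool_rot: [0.766, 0.643, -0.003, -0.004]
ft_force: [-12.0, 4.4, 8.1]
grip_width: -0.0
```

```bash
python3 - <<'E'
from h import *
o=bot.get_obs()
p=o['eef_pos'];d=p-[.5555,.2125,0]
print(p,"case",d[0]*.985-d[1]*.174,d[0]*.174+d[1]*.985,o['clock'],o['ft_force'],o['ft_torque'])
E
```

```text
[0.44194761 0.23251809 0.01349423] case -0.11533225174073242 -4.0294618011107314e-05 45.85 [-11.98205351   4.37307012   8.10556262] [0.92848012 2.49831501 0.00572311]
```

Low contact, hasp advancing steadily (~0.12 rad at 13 N). Continuing.

Request:
carry_out --pt "0 0.01 0 0 -1" --pt "0 0.025 -0.005 0 -1" --pt "0 0.025 -0.005 0 -1"

```text
clock: 46.15
eef_pos: [0.4442, 0.232, 0.0135]
tool_rot: [0.766, 0.643, -0.003, -0.003]
ft_force: [-8.9, 4.7, 1.3]
grip_width: -0.0001
```

Request:
carry_out --pt "0 0.01 0 0 -1" --pt "0 0.025 -0.005 0 -1" --pt "0 0.025 -0.005 0 -1"

```text
clock: 46.45
eef_pos: [0.4464, 0.2307, 0.0136]
tool_rot: [0.766, 0.643, -0.004, -0.003]
ft_force: [-11.8, 4.2, 3.1]
grip_width: -0.0001
```

```bash
python3 - <<'E'
from h import *
o=bot.get_obs()
p=o['eef_pos'];d=p-[.5555,.2125,0]
print(p,"case",d[0]*.985-d[1]*.174,d[0]*.174+d[1]*.985,o['clock'],o['ft_force'],o['ft_torque'])
E
```

```text
[0.44640051 0.23069963 0.0135635 ] case -0.11062973096330692 -0.0010566710423063376 46.45 [-11.82378199   4.21070198   3.12473786] [ 0.63574588  1.97738877 -0.02611686]
```

It gave way: now about 0.04 rad at only 12 N. A bit further.

Request:
carry_out --pt "0 0.01 0 0 -1" --pt "0 0.02 0 0 -1" --pt "0 0.02 0 0 -1"

```text
clock: 46.75
eef_pos: [0.4462, 0.2307, 0.0135]
tool_rot: [0.765, 0.644, -0.005, -0.005]
ft_force: [-17.0, 5.8, 6.9]
grip_width: 0.0002
```

Request:
carry_out --pt "0 0.01 0 0 -1" --pt "0 0.02 0 0 -1" --pt "0 0.02 0 0 -1"

```text
clock: 47.05
eef_pos: [0.4459, 0.2303, 0.0134]
tool_rot: [0.765, 0.644, -0.007, -0.006]
ft_force: [-21.9, 5.6, 10.3]
grip_width: 0.0
```

```bash
python3 - <<'E'
from h import *
o=bot.get_obs()
p=o['eef_pos'];d=p-[.5555,.2125,0]
print(p,"case",d[0]*.985-d[1]*.174,d[0]*.174+d[1]*.985,o['clock'],o['ft_force'],o['ft_torque'])
E
```

```text
[0.44592586 0.23032126 0.01335466] case -0.11103142294309346 -0.0015119545943344075 47.05 [-21.85005099   5.62248849  10.26416128] [0.90600194 3.61933798 0.00733104]
```

Firm wall again. Backing off to look with the jaws open.

Request:
carry_out --pt "0 -0.1 0 0 -1" --pt "0 -0.3 0 0 -1" --pt "0 -0.48 0 0 0" --pt "0 -0.48 -0.15 0 0.4" --pt "0 -0.48 -0.3 0 0.4" --pt "0 -0.48 -0.3 0 0.4" --pt "0 -0.48 -0.3 0 0.4"

```text
clock: 47.75
eef_pos: [0.4092, 0.2387, 0.0452]
tool_rot: [0.766, 0.642, 0.001, 0.001]
ft_force: [-0.6, -0.7, -0.9]
grip_width: 0.06
```

```bash
python3 chk.py bm; python3 - <<'E'
from h import *
cv2.imwrite("pics/bm_t.png",imaging.camera("top")[:,:,::-1]); crop("pics/bm_t.png","pics/bm3.png",245,238,30,20,24)
cv2.imwrite("pics/bm_s.png",imaging.camera("side")[:,:,::-1]); crop("pics/bm_s.png","pics/bm2.png",262,155,30,35,16)
E
```

```text
[0.4091646  0.23867974 0.04515449] case -0.14869564416966033 0.0003246852588484478 47.75 [-0.58543518 -0.70686639 -0.8696296 ] [-0.02211436  0.01394139  0.05771313] 0.05996213669530179
0 [[318.5, 296.6]]
0.05 [[318.5, 293.3]]
0.1 [[318.4, 290.1]]
```

View pics/bm1.png

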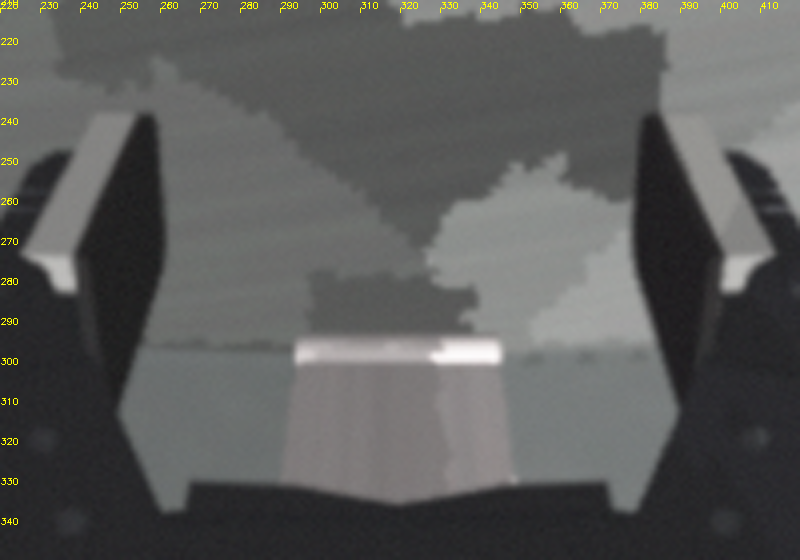

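View pics/bm3.png

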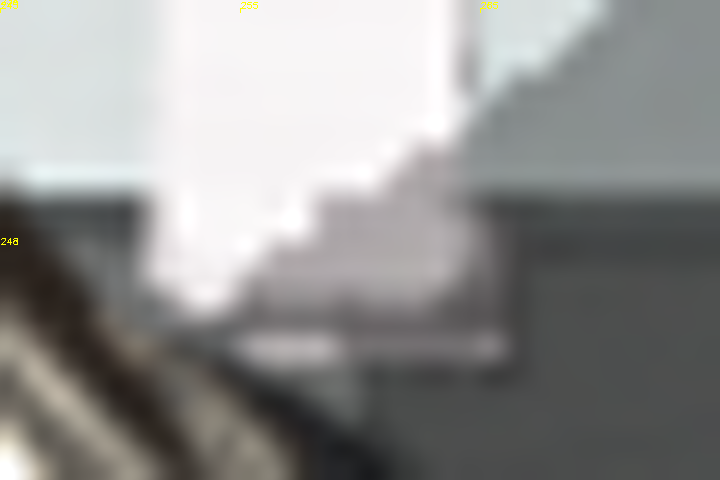

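View pics/bm2.png

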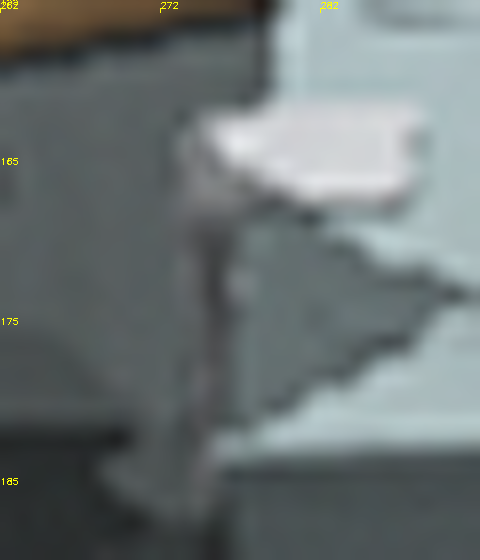

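Roll edge moved from 288.7 to 294.3 (φ≈0.01–0.035), so it's nearly or fully home. I'll take a settled picture for a careful check.

Request:
carry_out --pt "0 0 0 0 0.4" --pt "0 0 0 0 0.4" --pt "0 0 0 0 0.4"

```text
clock: 48.2
eef_pos: [0.4082, 0.2384, 0.0447]
tool_rot: [0.766, 0.642, -0.0, -0.0]
ft_force: [-0.4, 0.0, -0.1]
grip_width: 0.0597
```

```bash
python3 - <<'E'
from h import *
o=bot.get_obs();W=imaging.camera_model("wrist")
im=imaging.camera("wrist");cv2.imwrite("pics/bn_w.png",im[:,:,::-1])
crop("pics/bn_w.png","pics/bn1.png",250,280,140,60,5)
c=np.array([.5555,.2125,0]);X=np.array([.985,-.174,0]);Y=np.array([.174,.985,0]);Z=np.array([0,0,1])
print(o['eef_pos'],o['clock'])
P=lambda x,y,z:proj(W,[c+X*x+Y*y+Z*z],True)[0].round(1).tolist()
print("case bottom",P(-.08,-.035,0),P(-.08,.035,0))
for a in(0,.03,.06,.1): 
    ps=[P(-.094-.056*np.sin(a)+.0035*np.cos(t),0,.0765-.056*np.cos(a)+.0035*np.sin(t))[1] for t in np.linspace(0,6.28,40)]
    print(a,"roll v range",min(ps),max(ps))
g=im.mean(2)
for cols in((262,285),(300,312),(330,342),(350,372)):
    print(cols,[round(float(x)) for x in g[284:306,cols[0]:cols[1]].mean(1)])
E
```

```text
[0.40816953 0.23843832 0.0446749 ] 48.2
case bottom [272.9, 299.2] [364.3, 299.3]
0 roll v range 296.2 306.2
0.03 roll v range 294.2 304.3
0.06 roll v range 292.3 302.4
0.1 roll v range 289.8 300.0
(262, 285) [110, 111, 110, 109, 109, 108, 109, 108, 107, 107, 108, 108, 105, 98, 96, 102, 109, 111, 111, 109, 109, 109]
(300, 312) [89, 89, 88, 89, 88, 88, 89, 89, 90, 90, 95, 112, 135, 154, 166, 175, 181, 173, 139, 123, 123, 124]
(330, 342) [104, 100, 99, 97, 97, 106, 117, 117, 109, 107, 111, 128, 164, 201, 226, 243, 252, 249, 193, 141, 138, 137]
(350, 372) [149, 150, 151, 152, 155, 156, 157, 157, 158, 159, 159, 158, 155, 147, 138, 127, 120, 118, 118, 119, 121, 122]
```

View pics/bn1.png

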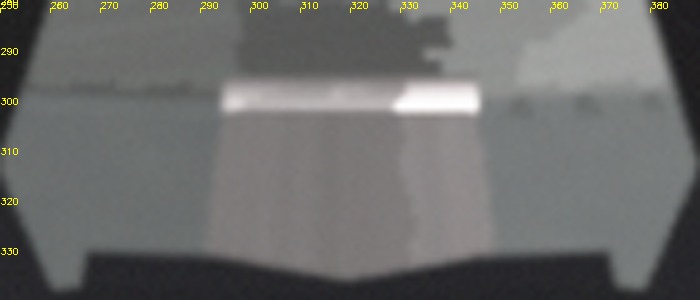

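The settled view puts the roll's upper edge at 295.9 (predicted 296.2 for home, 294.2 for 0.03). I'll cross-check from a different pose, with the arm out of the way.

Request:
carry_out --pt "0 -0.2 -0.3 0 0.4" --pt "0 -0.4 -0.6 0 0.4" --pt "0 -0.4 -0.9 0 0.4" --pt "0 -0.4 -0.9 0 0.4" --pt "0 -0.4 -0.9 0 0.4" --pt "0 -0.4 -0.9 0 0.4" --pt "0 -0.4 -0.9 0 0.4"

```text
clock: 48.95
eef_pos: [0.3682, 0.2449, 0.1337]
tool_rot: [0.766, 0.642, -0.001, -0.0]
ft_force: [-0.5, -0.7, 0.6]
grip_width: 0.06
```

```bash
python3 - <<'E'
from h import *
o=bot.get_obs();W=imaging.camera_model("wrist")
im=imaging.camera("wrist");cv2.imwrite("pics/bo_w.png",im[:,:,::-1])
cv2.imwrite("pics/bo_t.png",imaging.camera("top")[:,:,::-1]);cv2.imwrite("pics/bo_s.png",imaging.camera("side")[:,:,::-1])
crop("pics/bo_w.png","pics/bo1.png",250,220,140,110,5)
crop("pics/bo_t.png","pics/bo3.png",245,238,30,20,24)
crop("pics/bo_s.png","pics/bo2.png",262,155,30,35,16)
c=np.array([.5555,.2125,0]);X=np.array([.985,-.174,0]);Y=np.array([.174,.985,0]);Z=np.array([0,0,1])
print(o['eef_pos'],o['clock'])
for n,m,f in(("w",W,True),("t",imaging.camera_model("top"),False),("s",imaging.camera_model("side"),False)):
    P=lambda x,y,z:proj(m,[c+X*x+Y*y+Z*z],f)[0].round(1).tolist()
    print(n,"case bottom",P(-.08,-.035,0),P(-.08,.035,0),"lid front top",P(-.082,-.03,.0825),"pin",P(-.094,-.017,.0765))
    for a in(0,.03,.06,.1):
        ps=np.array([P(-.094-.056*np.sin(a)+.0035*np.cos(t),-.017 if n=="s" else 0,.0765-.056*np.cos(a)+.0035*np.sin(t)) for t in np.linspace(0,6.28,40)])
        print(a,"roll u",ps[:,0].min(),ps[:,0].max()," v",ps[:,1].min(),ps[:,1].max())
E
```

```text
[0.36819129 0.24494009 0.13372694] 48.95
w case bottom [287.1, 281.5] [352.1, 281.5] lid front top [284.0, 330.8] pin [299.2, 316.2]
0 roll u 319.5 319.6  v 277.7 284.7
0.03 roll u 319.5 319.6  v 276.3 283.3
0.06 roll u 319.5 319.6  v 274.9 281.9
0.1 roll u 319.5 319.5  v 273.1 280.1
t case bottom [272.0, 247.0] [251.2, 246.9] lid front top [266.9, 245.1] pin [262.9, 249.1]
0 roll u 260.2 260.6  v 249.6 251.7
0.03 roll u 260.2 260.6  v 250.1 252.2
0.06 roll u 260.2 260.5  v 250.6 252.8
0.1 roll u 260.2 260.5  v 251.3 253.4
s case bottom [278.8, 193.1] [280.2, 182.1] lid front top [276.5, 169.0] pin [273.1, 168.8]
0 roll u 273.2 275.4  v 183.7 185.6
0.03 roll u 272.7 274.9  v 183.7 185.6
0.06 roll u 272.1 274.4  v 183.7 185.6
0.1 roll u 271.4 273.6  v 183.6 185.6
```

View pics/bo1.png

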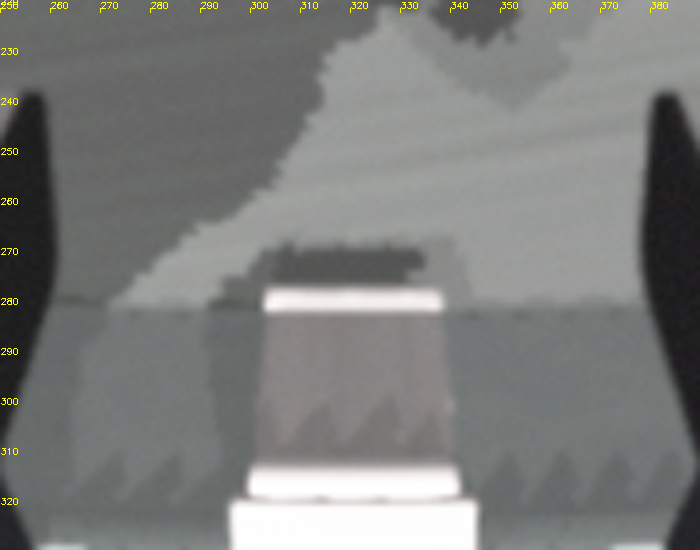

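View pics/bo3.png

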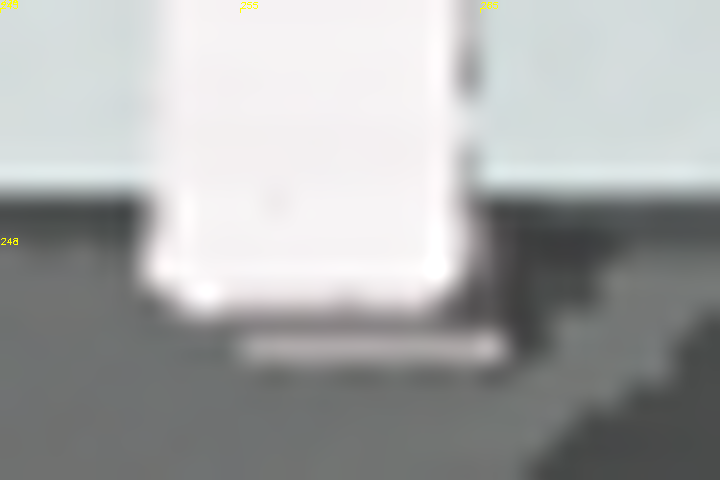

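View pics/bo2.png

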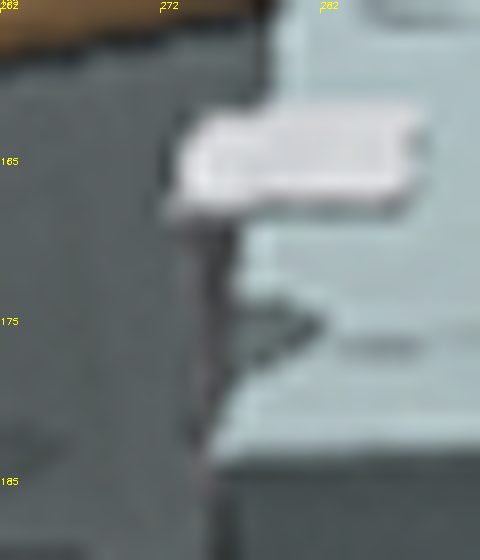

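Wrist view: roll edge 277.0 (home predicts 277.7, or 276.6 after correcting by the case's edge). Side view: the rolled end no longer sticks out, ~274.3 against 271.8 before. Together with the drop in force as it went through, this says the hasp is home. The hand is clear of everything, so I'm handing in.

```bash
python3 - <<'E'
from h import *
o=bot.get_obs();print(o['clock'],o['ft_force'],o['eef_pos'])
print(order.job_done())
E
```

```text
49.1 [ 0.65322382 -0.72487364 -0.48326129] [0.36852175 0.24517121 0.13410156]
the job is handed in; nothing more can be done
None
```

I placed the gear, shut the lid and pressed the hasp in, then handed the job in at 49.1 s. No verdict was reported, and of the three steps the hasp is the least certain.

- **Gear:** My first grip closed on air because the fingertips sit about 30 mm further back than the stated tool length. After correcting from the pictures, I stood the gear hub up on the free part of the case floor, beside the bearing. It was upright in the side and wrist views, but I could not see it after the lid was shut.
- **Lid:** Pushed from behind until it stopped firmly, at about 22 N.
- **Hasp:** Several pushes stalled because the upper part of the gripper met the hasp's knuckle before the strap was home; the hardest reached about 33 N. A low push on the strap's rolled end got it through at about 13 N, and the force then dropped as it gave way.

**Last checks:**

| Check | Hasp angle (under 0.03 rad needed) |
|---|---|
| Wrist view (two poses) | about 0 to 0.015 rad |
| Side view | about 0 rad |
| Top view, coarser | about 0.03 rad |

The top view is right at the limit, so it does not fully agree with the other two. I took the hasp as home from the closer views and the drop in force.

At hand-in the arm was clear with no contact force. I noticed nothing else displaced in the pictures, but made no separate check on the tools and other parts.

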